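# Locate a stub shaft in the drilling fixture and clamp it

## Robot

A 6-joint arm with a two-finger parallel gripper is mounted at the origin on the work surface. World frame = base frame: x ahead of the robot, y to its left, z up, the work surface at z = 0. Lengths are in m, angles in rad, forces in N, time in s.
With the tool pointing down it reaches from about 0.25 to 0.725 m from the base axis. Payload 9.7 kg.
Tool frame: the origin (TCP) lies at the very end of the fingers, on their centre line; the grasp point (between the pads) lies 19 mm behind it (ctrl.grip_depth is the distance from the TCP to the grasp point, in m); z points along the fingers, y is the direction in which the jaws open and shut (so a half turn about z gives the same grasp; the last joint's range is limited). The gripper opens to 85 mm and grips with 20 to 120 N. Pads are 22 mm wide; open, the fingers measure 114 mm over their backs; the gripper's body (76 mm by 85 mm) begins 54 mm behind the grasp point. The pads swing forward as they close: fully open they stand 13 mm farther back than shut.
Start: joints at [-1.241, 0.087, 0.176, 1.66, 0, 1.571], TCP at [0.178, -0.52, 0.231] pointing down, gripper open.
Joint ranges: [-3.13, 3.13], [-0.85, 1.81], [-1.15, 1.24], [-2.2, 2.28], [-1.44, 1.52], [-3.14, 3.14]. Speed limits (rad/s): [2.22, 2.22, 2.57, 3.14, 3.14, 3.14].

## Interface

Orientations are given as a rotation vector (axis times angle).
In Python, from station import ctrl, optics, finder gives the robot as it stands.
- The arm moves only by the tool move_arm, never from a script. Its argument "commands" is a list of rows, each an object of numbers: "ax", "ay", "az": the turn, a rotation vector about the tool's x, y, z in rad; "dx", "dy", "dz": the shift along the tool's x, y, z in m; "hand": the opening, from -1 (shut) to 1 (fully open), so that 0 is half open. A call has 1 to 12 rows; each row is the pose to reach, as a shift and turn from the pose measured when the call began, along the tool's axes at that moment; what a row does not reach only later rows make up. A row lasts 1/12 s, in which the tool goes at most 41.7 mm and 7.16 degrees, less where a joint would pass 70% of its speed; a pose out of reach is approached as far as the arm can. A call with a gripper value outside its range is refused whole. The fingers move at their own pace and stop on an object; the grip force is fixed at half the most. Time passes only in rows, so rows that repeat a pose let the fingers close. It gives the time, the measured TCP pose, the force and the opening at its end, in the units of the state.
- ctrl.sense(): the state, without advancing time (a new reading comes with each control period).
- optics.get_image(name): name is "scene" or "top" or "wrist"; returns (picture, depth): 384x512x3 uint8, red, green, blue; 384x512 float32, m along the optical axis (not along the pixel's ray), 0 where there is no reading.
- optics.camera_info(name): a dict with "mtx" (3x3 intrinsics, pixels), "rvec" (rotation vector, rad) and "tvec" (3), from world to camera coordinates, as OpenCV has them; the wrist camera has in their place "mount" (4x4, takes a point from camera to tool coordinates, whose origin is the TCP and whose axes are the flange's). Camera axes: x right, y down, z forward; pixel columns grow to the right and rows downward; lengths in m; the calibration is good to about 2 mm. A picture is of the moment at which its call begins: read the wrist's pose just before it. camera_info takes no time and is no camera call.
- ctrl.hand_in(): hands the job in, once; it reports no verdict.
Trained networks look in the newest picture that a camera, given by its name, has taken for a name from the list of things; names that differ only in an ending like _2 or _b are one class to them, and where a whole thing is asked for, a point or a joint stands for the part that bears it (a point fixed in the world has none). Each returns a list of dicts, best first, with "confidence" (0 to 1); they miss things now and then, are a little off and sometimes report something else, mostly with a low value. They report only what shows in the picture. A call takes as long as a camera call. They do not tell look-alikes from the thing itself.
- finder.search_frame(camera, target): "xy" ([column, row] in pixels, amid what is visible of it).
- finder.mark_of(camera, target): "xy" ([column, row] in pixels: a listed point, or the origin of a listed thing).
The state is a dict: "time_s": time; "qpos": joint angles; "joint_velocities": joint speeds; "joint_efforts": joint torques, N m; "tcp_pos": TCP position; "tool_rot": TCP orientation; "force": force on the tool from outside, world axes, zero at the start; "wrist_torque": the same for the moment, N m; "gripper_width": finger opening in m.
Only numpy, scipy, OpenCV 4.12 (cv2) and the standard library are available. Lean on these libraries where they do the work, as an engineer would, in place of code of your own. Each camera call takes 0.05 s, during which the arm holds its last target. There are 200 camera calls.

## Task

Take the stub shaft with the rectangular flange from the bench, set it down, without dropping it, on the drilling fixture's steel block and push it into the corner until a long side bears on both dowels and the short end bears on the end stop, all three at once; press it home by feel, so that each of the three bears some 5 to 10 N, and never more than 15 N on any one of them. Let go of it there and push the toggle clamp's handle all the way down, so that the clamp holds it fully home. Leave the other parts where they are.

Things in the scene. Friction and masses are not known exactly. Their poses are not given: they have to be found in the camera images.
- shaft_mid (a point): THE WORKPIECE: stub shaft on a RECTANGULAR steel flange 70 (own x) x 90 (own y) x 12 mm thick, 74 mm tall, 0.5 to 0.75 kg. The point is on the shaft's axis, half-way up, 37 mm above the flat underside; z up, y along the flange's long sides. Half-turn symmetric: either long side may go to the dowels. It stands at one of three places; round-flanged parts stand at the others
- stub_shaft: the same workpiece; origin at the centre of its underside. Heights above the underside: flange 0 to 12 mm, round boss 42 mm across 12 to 20 mm, splined shaft 28 mm in diameter 20 to 62 mm (grip here, from any side), thinner neck 20 mm in diameter 62 to 74 mm
- seat (a point): drilling fixture's seat: point on the top face of its steel block, 32 mm above the bench, where the centre of the workpiece's underside lies when home. Axes: +x to the dowels, +y to the end stop, -y to the toggle clamp. Home, a long side lies at x = 35 mm on both dowels, a short end at y = 45 mm on the stop, the flange's y parallel to the seat's y
- block: the fixture's ground, oiled steel block; its top face spans x -48 to 52 and y -58 to 70 mm from the seat, 32 mm above the bench, room to set the part down 10 mm short of the locators and slide it. Origin 20 mm below the seat. It stands on a base plate 12 mm thick (x -85 to 65, y -175 to 90 mm from the seat), bolted to the bench, at any yaw
- dowel_right: fixed vertical steel dowel, 12 mm in diameter, standing 18 mm above the block's face, its axis 41 mm in +x and 28 mm in -y from the seat; origin at its foot on its axis, level with the block's face
- dowel_left: the same dowel 41 mm in +x and 28 mm in +y from the seat; origin likewise
- end_stop: fixed stop bracket 34 x 14 mm, 22 mm above the block's face, with a flat-ended screw 11 mm across, 8.5 mm above the face, on the seat's line x = 0; the flange's short end bears on the screw's end at y = 45 mm from the seat. Origin below the screw's end, level with the block's face
- clamp_handle (a joint): angle in rad by which the toggle clamp's handle is folded open from its arm: 0 = handle fully down and level, arm level too (clamped, locked past dead centre, at its own solid stop); about 2.37 = open, as at the start (handle raised 57 degrees, arm upright). Pushing the handle's grip down swings the arm down; it needs 3 to 6 N and stays where it is left
- handle_grip (a point): point on the upper side of the handle's round black grip (17 mm in diameter, 62 mm long; it ends 25 mm farther out). Open: 144 mm in -y from the seat, 141 mm above the bench (the raised end reaches 165 mm). Fully down: 190 mm in -y from the seat, 76 mm above the bench. In between it swings, in the seat's plane x = 0, about a pin some 95 mm in -y from the seat and 62 mm above the bench
- clamp_foot: rubber foot, 14 mm across, of the clamp's arm. Clamp down: it stands 33 mm in -y from the seat and a spring presses it on the flange with about 10 N. Clamp open: the arm stands upright about 95 mm in -y from the seat, reaching 125 mm above the bench. Origin where its spindle passes the arm
- round_stub_mid (a point): stub shaft on a ROUND flange, 94 mm across and 10 mm thick, 72 mm tall overall (not the one to use); the point is on its axis 37 mm above its underside
- round_hub_mid (a point): hollow hub on a ROUND flange, 94 mm across, 52 mm tall (not to be used); the point is on its axis 37 mm above its underside
- cap_a: black distributor cap, 80 mm across, 66 mm tall, bystander; origin under its centre
- cap_b: second black distributor cap of the same size, bystander; origin under its centre
- sleeve: upright brass sleeve, 22 mm across, 74 mm tall, foot collar 28 mm; bystander; origin under its centre
- bush: small brass bush, 22 mm across, 16 mm tall, standing on the fixture's base plate in front of the block (its top 28 mm above the bench, 4 mm below the block's top face); bystander; origin under its centre
There are look-alikes about, which are no part of the job. Leave any orange or purple look-alike of the stub_shaft alone.

How it is judged:
On the way:
1. with the clamp still open, the shaft's flange lies on the block and is pressed against the right dowel, the left dowel and the end stop all at once, at least 3 N on each, for 0.2 s (contact force between stub_shaft and dowel_right above 3 N and contact force between stub_shaft and dowel_left above 3 N and contact force between stub_shaft and end_stop above 3 N and x of shaft_mid in the frame of seat between -0.0015 and 0.0015 m and y of shaft_mid in the frame of seat between -0.0015 and 0.0015 m and z of shaft_mid in the frame of seat between 0.035 and 0.039 m and angle between the y axis of shaft_mid and the y axis of seat, either way round below 0.025 rad and angle between shaft_mid's own z axis and vertical below 0.03 rad and value of joint clamp_handle above 1 rad), for 0.2 s.
At the end, for the whole second after the job is handed in: The stub shaft lies flat on the block at rest, within 1.5 mm of its located place in x and y and 2 mm in height, turned under 0.025 rad, tilted under 0.03 rad; the clamp handle is fully down (below 0.08 rad) and the clamp foot presses on the flange with over 4 N (x of shaft_mid in the frame of seat between -0.0015 and 0.0015 m and y of shaft_mid in the frame of seat between -0.0015 and 0.0015 m and z of shaft_mid in the frame of seat between 0.035 and 0.039 m and angle between the y axis of shaft_mid and the y axis of seat, either way round below 0.025 rad and angle between shaft_mid's own z axis and vertical below 0.03 rad and value of joint clamp_handle below 0.08 rad and contact force between clamp_foot and stub_shaft above 4 N and linear speed of stub_shaft below 0.01 m/s); the robot touches nothing.
It fails at once if more than 15 N on a dowel or on the end stop (contact force between stub_shaft and dowel_right above 15 N or contact force between stub_shaft and dowel_left above 15 N or contact force between stub_shaft and end_stop above 15 N).
It fails at once if the shaft is dropped (faster than 0.3 m/s while not held) (linear speed of stub_shaft above 0.3 m/s and contact force between the fingers and stub_shaft below 0.1 N).
It fails at once if another part is shifted by more than 20 mm (distance of any of round_stub_mid, round_hub_mid, cap_a, cap_b, sleeve, bush from where it was at the start of the episode above 0.02 m).
It also fails if it takes over 64 s, if anything falls off the work surface, if the arm or the gripper's body presses on something with over 40 N, if the wrist force passes 120 N, or if a joint passes its speed limit or range.

## Working session

There is one attempt and no reset: what is moved stays moved. The work goes in short steps, Python scripts to look and compute and a tool call to move; the robot and the scene stay as the last step left them, time stands still between calls to the robot, and variables do not carry over. Pictures are saved under pics/ and viewed, about 8 in all and at most 12, crops included, and the job is handed in when it is done.

Besides the shell and the picture viewer there is one more tool, called after "Call:" as a command line: name --argument value ..., lists and objects as JSON in quotes. move_arm: Moves the arm, as the interface text tells. Its arguments: {"type":"object","properties":{"commands":{"type":"array","items":{"type":"object","properties":{"ax":{"type":"number"},"ay":{"type":"number"},"az":{"type":"number"},"dx":{"type":"number"},"dy":{"type":"number"},"dz":{"type":"number"},"hand":{"type":"number"}}}}},"required":["commands"]}

```bash
ls; mkdir -p pics
cat > h.py <<'E'
import numpy as np, cv2
from scipy.spatial.transform import Rotation as R
from station import ctrl, optics, finder
def cam(name, st=None):
    i=optics.camera_info(name); K=np.array(i['mtx'])
    if 'mount' in i:
        st=st or ctrl.sense(); T=np.eye(4); T[:3,:3]=R.from_rotvec(st['tool_rot']).as_matrix(); T[:3,3]=st['tcp_pos']
        return K, T@np.array(i['mount'])
    T=np.eye(4); T[:3,:3]=R.from_rotvec(np.ravel(i['rvec'])).as_matrix(); T[:3,3]=np.ravel(i['tvec'])
    return K, np.linalg.inv(T)
def on_z(K,T,uv,z):
    d=T[:3,:3]@np.linalg.inv(K)@np.array([uv[0],uv[1],1.]); return T[:3,3]+d*(z-T[2,3])/d[2]
def cloud(K,T,D):
    v,u=np.mgrid[:D.shape[0],:D.shape[1]]; P=np.stack([(u-K[0,2])/K[0,0]*D,(v-K[1,2])/K[1,1]*D,D],-1)
    return P@T[:3,:3].T+T[:3,3]
def proj(K,T,p):
    q=K@(T[:3,:3].T@(np.array(p)-T[:3,3])); return q[:2]/q[2]
def save(n,a): cv2.imwrite('pics/'+n,cv2.cvtColor(a,cv2.COLOR_RGB2BGR))
E
python3 - <<'E'
from h import *
print(ctrl.sense())
for c in ('top','scene'):
    a,d=optics.get_image(c); save(c+'0.png',a); np.savez(c+'0.npz',a=a,d=d); K,T=cam(c)
    print(c,K.round(1).tolist(),T.round(3).tolist())
    for t,z in (('shaft_mid',.037),('seat',.032),('handle_grip',.141),('round_stub_mid',.037),('round_hub_mid',.037),('dowel_right',.032),('dowel_left',.032),('end_stop',.032),('bush',.012)):
        for r in finder.mark_of(c,t)[:3]: print(t,np.round(r['xy'],1),round(r['confidence'],2),on_z(K,T,r['xy'],z).round(4)[:2])
E
```

```text
pics
{'time_s': 0.0, 'qpos': array([-1.24100962e+00,  8.74725256e-02,  1.75119474e-01,  1.65981055e+00,
        4.52917970e-05,  1.57082118e+00]), 'joint_velocities': array([ 2.21536452e-04, -8.68955956e-04, -8.65701959e-04, -6.70559353e-05,
       -3.14702406e-04,  2.66072686e-04]), 'joint_efforts': array([ 1.40162065e-04, -5.20394683e+01,  4.64800787e+01,  1.64504122e-02,
        2.79044990e-06,  9.65467599e-07]), 'tcp_pos': array([ 0.1780478 , -0.52013189,  0.23056871]), 'tool_rot': array([-3.09764831e+00, -5.15422268e-01,  2.82266061e-04]), 'force': array([ 0.2380764 , -0.56669216,  0.35477992]), 'wrist_torque': array([ 0.04688266, -0.06864901, -0.06107249]), 'gripper_width': 0.08536888819045252}
top [[371.0, 0.0, 256.7], [0.0, 371.0, 193.8], [0.0, 0.0, 1.0]] [[-0.009, -0.999, 0.052, 0.476], [-1.0, 0.009, 0.007, 0.02], [-0.008, -0.052, -0.999, 1.053], [0.0, 0.0, 0.0, 1.0]]
shaft_mid [ 96.8 198.5] 0.76 [0.5202 0.4678]
shaft_mid [149.3 185.9] 0.75 [0.5535 0.3233]
shaft_mid [161.1 292.8] 0.63 [0.2629 0.2894]
seat [258.5 188.5] 0.94 [0.5439 0.0231]
seat [150.3 188.2] 0.57 [0.5475 0.3
[... 516 characters left out ...]
0.566, -0.809, 1.605], [0.987, -0.09, 0.131, -0.143], [0.001, -0.82, -0.573, 0.821], [0.0, 0.0, 0.0, 1.0]]
shaft_mid [399.7 174. ] 0.86 [0.5046 0.4751]
shaft_mid [354.7 187. ] 0.84 [0.5484 0.3196]
shaft_mid [318.8 143. ] 0.79 [0.2858 0.2858]
seat [251.1 200.7] 0.72 [0.5599 0.0161]
seat [252.7 195.5] 0.65 [0.5363 0.0243]
handle_grip [199.3 162.3] 0.64 [ 0.5113 -0.1173]
round_stub_mid [320.4 165.7] 0.8 [0.4223 0.253 ]
round_hub_mid [321.5 167.6] 0.57 [0.4333 0.2534]
round_hub_mid [100.7 204.8] 0.56 [ 0.5202 -0.3932]
dowel_right [243.5 208. ] 0.58 [ 0.5894 -0.0095]
dowel_left [266.1 207.5] 0.52 [0.5969 0.0517]
end_stop [270.3 192.8] 0.63 [0.5313 0.0758]
bush [236.9 188.3] 0.49 [ 0.4662 -0.012 ]
```

Run:
```python
from h import *
a=cv2.imread('pics/top0.png'); cv2.imwrite('pics/top0b.png',cv2.resize(a[60:320,60:450],None,fx=2,fy=2,interpolation=cv2.INTER_CUBIC))
a=cv2.imread('pics/scene0.png'); cv2.imwrite('pics/scene0b.png',cv2.resize(a[90:280,60:460],None,fx=2,fy=2,interpolation=cv2.INTER_CUBIC))
```

```text
(no output)
```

View pics/top0b.png

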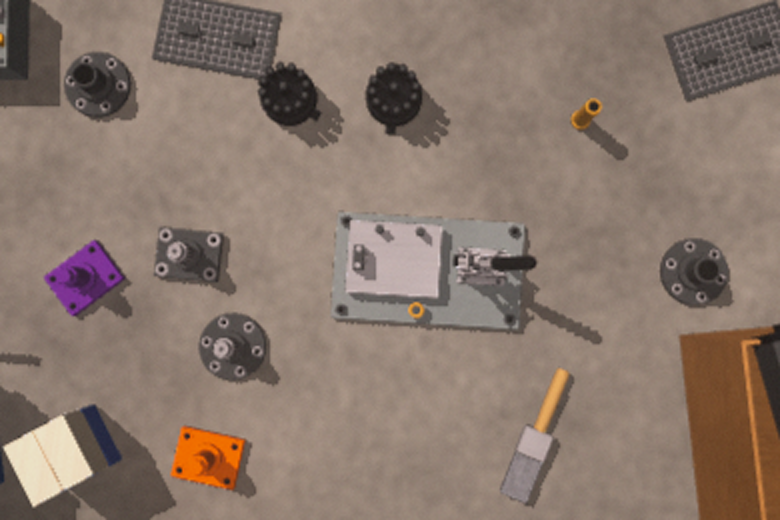

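View pics/scene0b.png

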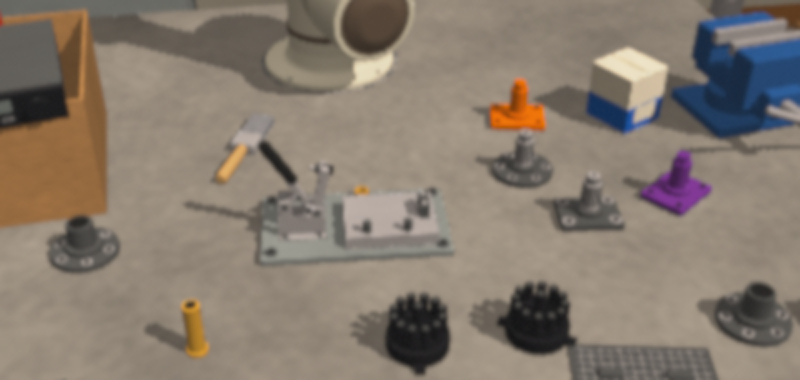

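Look-alikes for the workpiece in the top view (full-frame pixels):

| Item | Pixel |
|---|---|
| Grey rectangular | (152,187) |
| Purple rectangular | (98,197) |
| Orange rectangular | (162,290) |
| Round stub | (173,233) |
| Round hubs | (410,197) and (109,102) |

I choose the grey rectangular one at (152,187). The fixture seat is near (258,189), with its +x axis pointing up in the image and +y to the left. I'll go above the chosen part for the close check.

```bash
cat >> h.py <<'E'
def go(p,jaw_deg=None,st=None):
    """print the shift/turn in tool axes to TCP p, tool down, jaw (tool y) axis at jaw_deg in world (mod 180)"""
    st=st or ctrl.sense(); Rt=R.from_rotvec(st['tool_rot']); M=Rt.as_matrix()
    d=M.T@(np.array(p)-st['tcp_pos']); rv=np.zeros(3)
    if jaw_deg is not None:
        best=None
        for k in (0,180):
            t=np.radians(jaw_deg+k); y=np.array([np.cos(t),np.sin(t),0]); z=np.array([0,0,-1.]); G=np.stack([np.cross(y,z),y,z],1)
            r=(Rt.inv()*R.from_matrix(G)).as_rotvec()
            if best is None or np.linalg.norm(r)<np.linalg.norm(best): best=r
        rv=best
    print('t',round(st['time_s'],2),'tcp',st['tcp_pos'].round(4),'F',st['force'].round(2),'M',st['wrist_torque'].round(3),'w',round(st['gripper_width'],4))
    print('shift',d.round(4),'turn',rv.round(4),'q6',st['qpos'].round(2))
E
python3 - <<'E'
from h import *
print(R.from_rotvec(ctrl.sense()['tool_rot']).as_matrix().round(3), optics.camera_info('wrist'))
go([.54,.32,.26],0)
E
```

```text
[[ 0.946  0.324  0.   ]
 [ 0.324 -0.946  0.   ]
 [ 0.    -0.    -1.   ]] {'mtx': array([[329.4815445 ,   0.        , 253.13290394],
       [  0.        , 329.4815445 , 194.71812407],
       [  0.        ,   0.        ,   1.        ]]), 'mount': array([[-1.77038513e-04, -9.62344455e-01, -2.71832888e-01,
         6.98540660e-02],
       [ 9.99999740e-01, -3.60417975e-04,  6.24677073e-04,
         8.24195105e-04],
       [-6.99127976e-04, -2.71832707e-01,  9.62344268e-01,
        -1.43179206e-01],
       [ 0.00000000e+00,  0.00000000e+00,  0.00000000e+00,
         1.00000000e+00]])}
t 1.0 tcp [ 0.1781 -0.5203  0.2313] F [-0.12 -0.03  0.27] M [-0.023  0.035  0.003] w 0.085
shift [ 0.6145 -0.6779 -0.0287] turn [ 0.    -0.    -1.241] q6 [-1.24  0.09  0.18  1.66  0.    1.57]
```

Call:
move_arm --commands '[{"dx":0.614,"dy":-0.678,"dz":-0.029,"az":-1.241},{"dx":0.614,"dy":-0.678,"dz":-0.029,"az":-1.241},{"dx":0.614,"dy":-0.678,"dz":-0.029,"az":-1.241},{"dx":0.614,"dy":-0.678,"dz":-0.029,"az":-1.241},{"dx":0.614,"dy":-0.678,"dz":-0.029,"az":-1.241},{"dx":0.614,"dy":-0.678,"dz":-0.029,"az":-1.241},{"dx":0.614,"dy":-0.678,"dz":-0.029,"az":-1.241},{"dx":0.614,"dy":-0.678,"dz":-0.029,"az":-1.241},{"dx":0.614,"dy":-0.678,"dz":-0.029,"az":-1.241},{"dx":0.614,"dy":-0.678,"dz":-0.029,"az":-1.241},{"dx":0.614,"dy":-0.678,"dz":-0.029,"az":-1.241},{"dx":0.614,"dy":-0.678,"dz":-0.029,"az":-1.241}]'

```text
schema error: expected keys ax, ay, az, dx, dy, dz, hand
```

```bash
python3 -c "
from h import *
go([.54,.05,.26],0);go([.54,.32,.26],0)"
```

```text
t 1.0 tcp [ 0.1781 -0.5203  0.2313] F [-0.12 -0.03  0.27] M [-0.023  0.035  0.003] w 0.085
shift [ 0.5271 -0.4224 -0.0287] turn [ 0.    -0.    -1.241] q6 [-1.24  0.09  0.18  1.66  0.    1.57]
t 1.0 tcp [ 0.1781 -0.5203  0.2313] F [-0.12 -0.03  0.27] M [-0.023  0.035  0.003] w 0.085
shift [ 0.6145 -0.6779 -0.0287] turn [ 0.    -0.    -1.241] q6 [-1.24  0.09  0.18  1.66  0.    1.57]
```

Call:
move_arm --commands '[{"ax":0,"ay":0,"az":-1.241,"dx":0.525,"dy":-0.42,"dz":-0.06,"hand":1},{"ax":0,"ay":0,"az":-1.241,"dx":0.525,"dy":-0.42,"dz":-0.06,"hand":1},{"ax":0,"ay":0,"az":-1.241,"dx":0.525,"dy":-0.42,"dz":-0.06,"hand":1},{"ax":0,"ay":0,"az":-1.241,"dx":0.525,"dy":-0.42,"dz":-0.06,"hand":1},{"ax":0,"ay":0,"az":-1.241,"dx":0.525,"dy":-0.42,"dz":-0.06,"hand":1},{"ax":0,"ay":0,"az":-1.241,"dx":0.525,"dy":-0.42,"dz":-0.06,"hand":1},{"ax":0,"ay":0,"az":-1.241,"dx":0.525,"dy":-0.42,"dz":-0.06,"hand":1},{"ax":0,"ay":0,"az":-1.241,"dx":0.525,"dy":-0.42,"dz":-0.06,"hand":1},{"ax":0,"ay":0,"az":-1.241,"dx":0.525,"dy":-0.42,"dz":-0.06,"hand":1},{"ax":0,"ay":0,"az":-1.241,"dx":0.525,"dy":-0.42,"dz":-0.06,"hand":1},{"ax":0,"ay":0,"az":-1.241,"dx":0.525,"dy":-0.42,"dz":-0.06,"hand":1},{"ax":0,"ay":0,"az":-1.241,"dx":0.525,"dy":-0.42,"dz":-0.06,"hand":1}]'

```text
time_s: 2.0
tcp_pos: [0.4459, -0.098, 0.2762]
tool_rot: [2.22, 2.222, 0.001]
force: [1.2, -1.4, -0.1]
gripper_width: 0.0855
```

```bash
python3 -c "
from h import *
go([.54,.04,.28],0)"
```

```text
t 2.0 tcp [ 0.4459 -0.098   0.2762] F [ 1.2  -1.35 -0.12] M [-0.035 -0.013  0.017] w 0.0855
shift [ 0.1379  0.0942 -0.0037] turn [0.0009 0.0003 0.0008] q6 [-0.22 -0.11  0.07  1.75 -0.    1.35]
```

Call:
move_arm --commands '[{"ax":0,"ay":0,"az":0,"dx":0.138,"dy":0.094,"dz":-0.004,"hand":1},{"ax":0,"ay":0,"az":0,"dx":0.138,"dy":0.094,"dz":-0.004,"hand":1},{"ax":0,"ay":0,"az":0,"dx":0.138,"dy":0.094,"dz":-0.004,"hand":1},{"ax":0,"ay":0,"az":0,"dx":0.138,"dy":0.094,"dz":-0.004,"hand":1},{"ax":0,"ay":0,"az":0,"dx":0.138,"dy":0.094,"dz":-0.004,"hand":1},{"ax":0,"ay":0,"az":0,"dx":0.138,"dy":0.094,"dz":-0.004,"hand":1},{"ax":0,"ay":0,"az":0,"dx":0.138,"dy":0.094,"dz":-0.004,"hand":1}]'

```text
time_s: 2.58
tcp_pos: [0.5396, 0.04, 0.2801]
tool_rot: [2.219, 2.223, -0.0]
force: [0.5, -0.6, 0.9]
gripper_width: 0.0856
```

Run:
```python
from h import *
go([.54,.32,.26],0)
st=ctrl.sense(); a,d=optics.get_image('wrist'); K,T=cam('wrist',st); np.savez('w1.npz',a=a,d=d,K=K,T=T)
for t,z in (('seat',.032),('dowel_right',.032),('dowel_left',.032),('end_stop',.032),('bush',.012)):
    for r in finder.mark_of('wrist',t)[:2]: print(t,np.round(r['xy'],1),round(r['confidence'],2),on_z(K,T,r['xy'],z).round(4)[:2])
P=cloud(K,T,d); ok=d>0
zs=P[...,2][ok]; h,e=np.histogram(zs,np.arange(-.01,.12,.002)); print(dict(zip(e.round(3),h)))
m=ok&(abs(P[...,2]-np.median(zs[(zs>.026)&(zs<.038)]))<.003)&(P[...,0]>.45)&(P[...,0]<.65)
n,l,s,c=cv2.connectedComponentsWithStats(m.astype(np.uint8)); i=1+np.argmax(s[1:,4])
q=P[l==i]; print(len(q),q.mean(0),cv2.minAreaRect((q[:,:2]*1000).astype(np.float32)))
save('w1.png',cv2.resize(a,None,fx=1.5,fy=1.5,interpolation=cv2.INTER_CUBIC))
```

```text
t 2.58 tcp [0.5396 0.04   0.2801] F [ 0.53 -0.59  0.88] M [-0.065  0.048 -0.007] w 0.0856
shift [0.28   0.0009 0.02  ] turn [0.0002 0.0006 0.0018] q6 [ 0.07  0.09  0.28  1.76 -0.    1.64]
seat [254.5 175.4] 0.84 [0.5426 0.0218]
dowel_right [289.2 199.7] 0.55 [ 0.5858 -0.0089]
dowel_left [288.  155.4] 0.47 [0.5826 0.0463]
end_stop [256.  138.8] 0.94 [0.5443 0.0659]
bush [199.3 191.8] 0.57 [ 0.4714 -0.0044]
{np.float64(-0.01): np.int64(0), np.float64(-0.008): np.int64(0), np.float64(-0.006): np.int64(0), np.float64(-0.004): np.int64(125), np.float64(-0.002): np.int64(30315), np.float64(0.0): np.int64(88380), np.float64(0.002): np.int64(5405), np.float64(0.004): np.int64(220), np.float64(0.006): np.int64(351), np.float64(0.008): np.int64(323), np.float64(0.01): np.int64(3089), np.float64(0.012): np.int64(8161), np.float64(0.014): np.int64(1166), np.float64(0.016): np.int64(1368), np.float64(0.018): np.int64(893), np.float64(0.02): np.int64(603), np.float64(0.022): np.int64(901), np.float64(0.024): np.int64(110), np.float64(0.026): np.int64(158), np.float64(0.028): np.int64(167), np.floa
[... 893 characters left out ...]
), np.float64(0.084): np.int64(9), np.float64(0.086): np.int64(7), np.float64(0.088): np.int64(17), np.float64(0.09): np.int64(16), np.float64(0.092): np.int64(11), np.float64(0.094): np.int64(1), np.float64(0.096): np.int64(14), np.float64(0.098): np.int64(17), np.float64(0.1): np.int64(22), np.float64(0.102): np.int64(37), np.float64(0.104): np.int64(39), np.float64(0.106): np.int64(42), np.float64(0.108): np.int64(55), np.float64(0.11): np.int64(51), np.float64(0.112): np.int64(83), np.float64(0.114): np.int64(135), np.float64(0.116): np.int64(114)}
7887 [0.54386182 0.02758675 0.03257955] ((544.9818115234375, 26.715728759765625), (128.0075225830078, 100.08855438232422), 85.75992584228516)
```

View pics/w1.png

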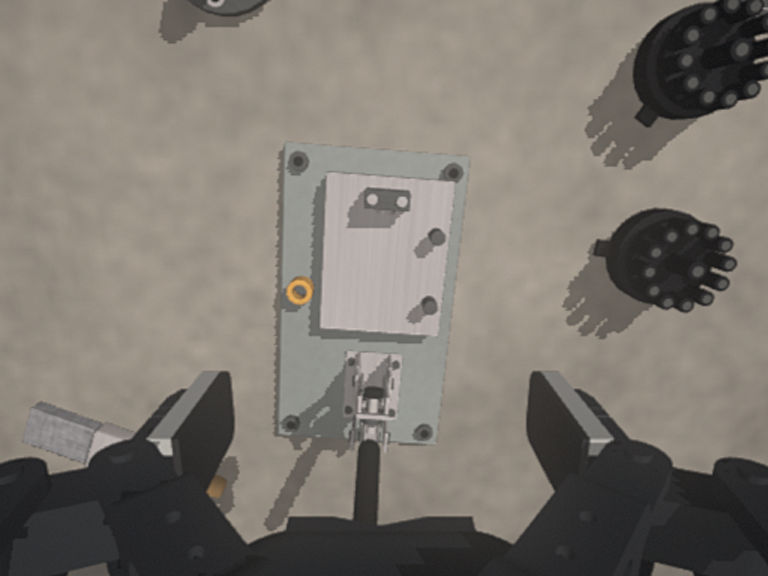

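The wrist view shows the fixture. The block spans (325,175) to (455,335), the dowels are at (437,237) and (430,305), the stop at (387,199), the clamp is open at (372,400), and the bush is at (300,291). The seat comes out at about (0.5426, 0.021) with yaw about -4.2°. Next is the workpiece.

Call:
move_arm --commands '[{"ax":0,"ay":0,"az":0,"dx":0.25,"dy":0.008,"dz":0.04,"hand":1},{"ax":0,"ay":0,"az":0,"dx":0.25,"dy":0.008,"dz":0.04,"hand":1},{"ax":0,"ay":0,"az":0,"dx":0.25,"dy":0.008,"dz":0.04,"hand":1},{"ax":0,"ay":0,"az":0,"dx":0.25,"dy":0.008,"dz":0.04,"hand":1},{"ax":0,"ay":0,"az":0,"dx":0.25,"dy":0.008,"dz":0.04,"hand":1},{"ax":0,"ay":0,"az":0,"dx":0.25,"dy":0.008,"dz":0.04,"hand":1},{"ax":0,"ay":0,"az":0,"dx":0.25,"dy":0.008,"dz":0.04,"hand":1},{"ax":0,"ay":0,"az":0,"dx":0.25,"dy":0.008,"dz":0.04,"hand":1},{"ax":0,"ay":0,"az":0,"dx":0.25,"dy":0.008,"dz":0.04,"hand":1},{"ax":0,"ay":0,"az":0,"dx":0.25,"dy":0.008,"dz":0.04,"hand":1}]'

```text
time_s: 3.72
tcp_pos: [0.5479, 0.2878, 0.2415]
tool_rot: [2.222, 2.218, 0.003]
force: [0.2, -0.8, 0.1]
gripper_width: 0.0855
```

Run:
```python
from h import *
st=ctrl.sense(); a,d=optics.get_image('wrist'); K,T=cam('wrist',st); np.savez('w2.npz',a=a,d=d,K=K,T=T)
for r in finder.mark_of('wrist','shaft_mid')[:3]: print(np.round(r['xy'],1),round(r['confidence'],2),on_z(K,T,r['xy'],.037).round(4)[:2])
P=cloud(K,T,d)
near=(d>0)&(np.hypot(P[...,0]-.55,P[...,1]-.32)<.075)
m=near&(P[...,2]>.0065)&(P[...,2]<.017); q=P[m]
print(len(q),np.median(q[:,2]),cv2.minAreaRect((q[:,:2]*1000).astype(np.float32)))
s=P[near&(P[...,2]>.068)&(P[...,2]<.078)]; print('top',len(s),s.mean(0), cv2.minEnclosingCircle((s[:,:2]*1000).astype(np.float32)))
s=P[near&(P[...,2]>.016)&(P[...,2]<.022)]; print('boss',len(s),cv2.minEnclosingCircle((s[:,:2]*1000).astype(np.float32)))
go([.55,.32,.1],0)
save('w2.png',cv2.resize(a[60:300,120:420],None,fx=2,fy=2,interpolation=cv2.INTER_CUBIC))
```

```text
[257.8 139.1] 0.87 [0.5547 0.3182]
3902 0.012650456671374405 ((555.2872314453125, 316.9814147949219), (90.14820861816406, 70.07321166992188), 83.7952880859375)
top 384 [0.55499918 0.31745741 0.07428599] ((555.1156005859375, 317.0460205078125), 10.37800121307373)
boss 398 ((555.1310424804688, 317.26458740234375), 20.82475471496582)
t 3.82 tcp [0.548  0.2877 0.2416] F [-0.51 -0.31 -0.08] M [-0.063 -0.003  0.01 ] w 0.0858
shift [0.0323 0.0015 0.1416] turn [ 0.0027 -0.0002 -0.0025] q6 [ 0.48  0.26  0.4   1.7  -0.    2.06]
```

View pics/w2.png

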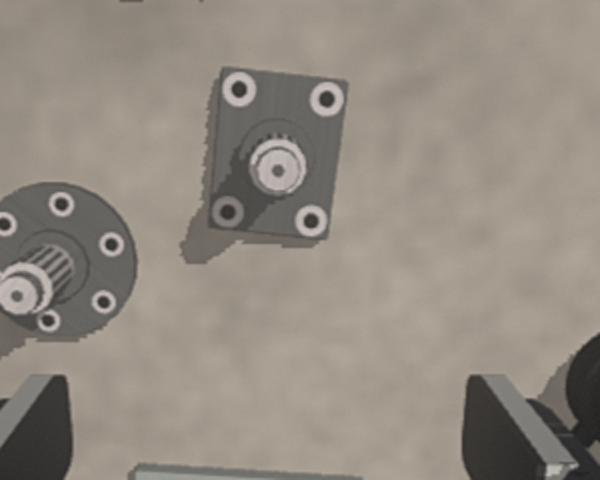

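The crop shows the grey rectangular flange with its splined shaft at (275,165). It is the real part, centred at (0.5551, 0.3171) with yaw -6.2°, and the round stub stays clear at the left.

```bash
python3 -c "
from h import *
go([.5551,.3171,.024],-6.2)"
```

```text
t 3.82 tcp [0.548  0.2877 0.2416] F [-0.51 -0.31 -0.08] M [-0.063 -0.003  0.01 ] w 0.0858
shift [0.0294 0.0064 0.2176] turn [ 0.0027 -0.0003  0.1057] q6 [ 0.48  0.26  0.4   1.7  -0.    2.06]
```

Call:
move_arm --commands '[{"ax":0,"ay":0,"az":0.106,"dx":0.0294,"dy":0.0064,"dz":0.04,"hand":1},{"ax":0.0027,"ay":0,"az":0.106,"dx":0.0294,"dy":0.0064,"dz":0.08,"hand":1},{"ax":0.0027,"ay":0,"az":0.106,"dx":0.0294,"dy":0.0064,"dz":0.12,"hand":1},{"ax":0.0027,"ay":0,"az":0.106,"dx":0.0294,"dy":0.0064,"dz":0.15,"hand":1},{"ax":0.0027,"ay":0,"az":0.106,"dx":0.0294,"dy":0.0064,"dz":0.18,"hand":1},{"ax":0.0027,"ay":0,"az":0.106,"dx":0.0294,"dy":0.0064,"dz":0.2,"hand":1},{"ax":0.0027,"ay":0,"az":0.106,"dx":0.0294,"dy":0.0064,"dz":0.21,"hand":1},{"ax":0.0027,"ay":0,"az":0.106,"dx":0.0294,"dy":0.0064,"dz":0.2165,"hand":1},{"ax":0.0027,"ay":0,"az":0.106,"dx":0.0294,"dy":0.0064,"dz":0.2165,"hand":1},{"ax":0.0027,"ay":0,"az":0.106,"dx":0.0294,"dy":0.0064,"dz":0.2165,"hand":1}]'

```text
time_s: 4.65
tcp_pos: [0.5559, 0.3171, 0.0266]
tool_rot: [2.339, 2.097, 0.003]
force: [0.2, -0.2, 0.5]
gripper_width: 0.0854
```

```bash
python3 -c "
from h import *
go([.5551,.3171,.024],-6.2)"
```

```text
t 4.65 tcp [0.5559 0.3171 0.0266] F [ 0.19 -0.18  0.51] M [-0.028 -0.017  0.027] w 0.0854
shift [-0.0001 -0.0008  0.0026] turn [ 0.0015 -0.0014 -0.0008] q6 [0.52 0.31 0.04 1.3  0.   2.2 ]
```

Call:
move_arm --commands '[{"ax":0.0015,"ay":-0.0014,"az":0,"dx":0,"dy":-0.0008,"dz":0.0015,"hand":1},{"ax":0.0015,"ay":-0.0014,"az":0,"dx":0,"dy":-0.0008,"dz":0.0015,"hand":-1},{"ax":0.0015,"ay":-0.0014,"az":0,"dx":0,"dy":-0.0008,"dz":0.0015,"hand":-1},{"ax":0.0015,"ay":-0.0014,"az":0,"dx":0,"dy":-0.0008,"dz":0.0015,"hand":-1},{"ax":0.0015,"ay":-0.0014,"az":0,"dx":0,"dy":-0.0008,"dz":0.0015,"hand":-1},{"ax":0.0015,"ay":-0.0014,"az":0,"dx":0,"dy":-0.0008,"dz":0.0015,"hand":-1},{"ax":0.0015,"ay":-0.0014,"az":0,"dx":0,"dy":-0.0008,"dz":0.0015,"hand":-1},{"ax":0.0015,"ay":-0.0014,"az":0,"dx":0,"dy":-0.0008,"dz":0.0015,"hand":-1},{"ax":0.0015,"ay":-0.0014,"az":0,"dx":0,"dy":-0.0008,"dz":0.0015,"hand":-1},{"ax":0.0015,"ay":-0.0014,"az":0,"dx":0,"dy":-0.0008,"dz":0.0015,"hand":-1}]'

```text
time_s: 5.48
tcp_pos: [0.5552, 0.3174, 0.0255]
tool_rot: [2.339, 2.097, 0.001]
force: [-0.5, -0.4, 4.7]
gripper_width: 0.0266
```

```bash
python3 -c "
from h import *
go([.5551,.3171,.12],-6.2)"
```

```text
t 5.48 tcp [0.5552 0.3174 0.0255] F [-0.47 -0.42  4.66] M [ 0.063  0.275 -0.024] w 0.0266
shift [-0.0002 -0.0001 -0.0945] turn [ 0.0004 -0.0004 -0.0008] q6 [0.52 0.31 0.04 1.3  0.   2.2 ]
```

Call:
move_arm --commands '[{"ax":0,"ay":0,"az":0,"dx":0,"dy":0,"dz":-0.005,"hand":-1},{"ax":0,"ay":0,"az":0,"dx":0,"dy":0,"dz":-0.02,"hand":-1},{"ax":0,"ay":0,"az":0,"dx":0,"dy":0,"dz":-0.04,"hand":-1},{"ax":0,"ay":0,"az":0,"dx":0,"dy":0,"dz":-0.065,"hand":-1},{"ax":0,"ay":0,"az":0,"dx":0,"dy":0,"dz":-0.085,"hand":-1},{"ax":0,"ay":0,"az":0,"dx":0,"dy":0,"dz":-0.095,"hand":-1},{"ax":0,"ay":0,"az":0,"dx":0,"dy":0,"dz":-0.095,"hand":-1},{"ax":0,"ay":0,"az":0,"dx":0,"dy":0,"dz":-0.095,"hand":-1}]'

```text
time_s: 6.15
tcp_pos: [0.5551, 0.3172, 0.1195]
tool_rot: [-2.339, -2.097, 0.001]
force: [0.1, 0.6, -6.0]
gripper_width: 0.027
```

```bash
cat >> h.py <<'E'
SEAT=np.array([.5426,.0213,.032]); YAW=-4.24
def sp(x,y,z):
    """seat-frame mm (z above block face) to world m"""
    return SEAT+R.from_euler('z',YAW,degrees=True).apply(np.array([x,y,z])/1000)
def rep(x,y,z,jaw=YAW):
    st=ctrl.sense(); go(sp(x,y,z),jaw,st); W=R.from_euler('z',YAW,degrees=True).inv()
    print('in seat: tcp mm',(W.apply(st['tcp_pos']-SEAT)*1000).round(2),'F',W.apply(st['force']).round(2),'M',W.apply(st['wrist_torque']).round(3))
E
python3 -c "
from h import *
rep(-10,-10,80)"
```

```text
t 6.15 tcp [0.5551 0.3172 0.1195] F [ 0.15  0.55 -6.01] M [-0.009  0.039  0.014] w 0.027
shift [-0.3058  0.0102  0.0076] turn [-0.0003  0.0002 -0.035 ] q6 [ 0.52  0.29  0.19  1.47 -0.    2.2 ]
in seat: tcp mm [ -9.44 295.98  87.53] F [ 0.11  0.56 -6.01] M [-0.011  0.038  0.014]
```

Call:
move_arm --commands '[{"ax":0,"ay":0,"az":0,"dx":-0.015,"dy":0.001,"dz":0,"hand":-1},{"ax":0,"ay":0,"az":-0.01,"dx":-0.045,"dy":0.003,"dz":0,"hand":-1},{"ax":0,"ay":0,"az":-0.02,"dx":-0.08,"dy":0.004,"dz":0,"hand":-1},{"ax":0,"ay":0,"az":-0.035,"dx":-0.115,"dy":0.005,"dz":0,"hand":-1},{"ax":0,"ay":0,"az":-0.035,"dx":-0.15,"dy":0.006,"dz":0,"hand":-1},{"ax":0,"ay":0,"az":-0.035,"dx":-0.185,"dy":0.007,"dz":0,"hand":-1},{"ax":0,"ay":0,"az":-0.035,"dx":-0.22,"dy":0.008,"dz":0,"hand":-1},{"ax":0,"ay":0,"az":-0.035,"dx":-0.255,"dy":0.01,"dz":0,"hand":-1},{"ax":0,"ay":0,"az":-0.035,"dx":-0.285,"dy":0.01,"dz":0,"hand":-1},{"ax":0,"ay":0,"az":-0.035,"dx":-0.302,"dy":0.01,"dz":0,"hand":-1},{"ax":0,"ay":0,"az":-0.035,"dx":-0.306,"dy":0.01,"dz":0,"hand":-1},{"ax":0,"ay":0,"az":-0.035,"dx":-0.306,"dy":0.01,"dz":0,"hand":-1}]'

```text
time_s: 7.15
tcp_pos: [0.5306, 0.0104, 0.118]
tool_rot: [-2.303, -2.134, 0.003]
force: [-0.3, -0.4, -5.9]
gripper_width: 0.0267
```

Run:
```python
from h import *
rep(-10,-10,36)
st=ctrl.sense(); a,d=optics.get_image('wrist'); K,T=cam('wrist',st); np.savez('w3.npz',a=a,d=d,K=K,T=T)
P=cloud(K,T,d)
hist,e=np.histogram(P[...,2][(d>0)&(np.hypot(P[...,0]-.53,P[...,1]-.01)<.07)],np.arange(.02,.2,.002)); print([(round(x,3),int(n)) for x,n in zip(e,hist) if n>60])
save('w3.png',cv2.resize(a,None,fx=1.5,fy=1.5,interpolation=cv2.INTER_CUBIC))
```

```text
t 7.15 tcp [0.5306 0.0104 0.118 ] F [-0.32 -0.4  -5.94] M [ 0.028 -0.057 -0.018] w 0.0267
shift [0.0018 0.0013 0.05  ] turn [-0.0027  0.0005 -0.0024] q6 [ 0.02  0.03 -0.1   1.44 -0.    1.67]
in seat: tcp mm [-11.14 -11.74  86.  ] F [-0.29 -0.43 -5.94] M [ 0.032 -0.054 -0.018]
[(np.float64(0.026), 105), (np.float64(0.028), 206), (np.float64(0.03), 1158), (np.float64(0.032), 4253), (np.float64(0.034), 94), (np.float64(0.046), 88), (np.float64(0.048), 149), (np.float64(0.05), 313), (np.float64(0.052), 150), (np.float64(0.054), 577), (np.float64(0.056), 181), (np.float64(0.096), 107), (np.float64(0.098), 104), (np.float64(0.1), 74), (np.float64(0.102), 755), (np.float64(0.104), 8190), (np.float64(0.106), 1384), (np.float64(0.108), 135), (np.float64(0.11), 231), (np.float64(0.112), 1115), (np.float64(0.114), 109), (np.float64(0.116), 81), (np.float64(0.118), 70), (np.float64(0.12), 62), (np.float64(0.122), 143), (np.float64(0.124), 167), (np.float64(0.126), 204), (np.float64(0.128), 208), (np.float64(0.13), 222), (np.float64(0.132), 253), (np.float64(0.134), 242), (np.float64(0.136), 268), (np.float64(0.138), 275), (np.float64(0.14), 272), (np.float64(0.142), 287), (np.float64(0.144), 322), (np.float64(0.146), 332), (np.float64(0.148), 271), (np.float64(0.15), 297), (np.float64(0.152), 402), (np.float64(0.154), 1569), (np.float64(0.156), 614), (np.float64(0.158), 358), (np.float64(0.16), 398), (np.float64(0.162), 585), (np.float64(0.164), 988), (np.float64(0.166), 2751), (np.float64(0.168), 802), (np.float64(0.17), 1005), (np.float64(0.172), 1849), (np.float64(0.174), 3109), (np.float64(0.176), 1509), (np.float64(0.178), 1072), (np.float64(0.18), 1063), (np.float64(0.182), 1073), (np.float64(0.184), 1241), (np.float64(0.186), 1200), (np.float64(0.188), 1401), (np.float64(0.19), 2011), (np.float64(0.192), 2311), (np.float64(0.194), 2175), (np.float64(0.196), 2391), (np.float64(0.198), 2440)]
```

View pics/w3.png

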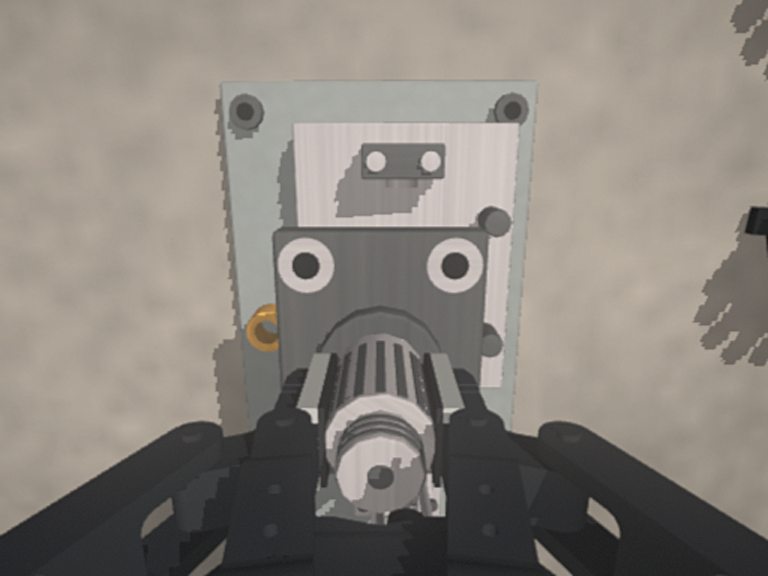

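The part is held level. Its flange front edge is at row 228, both dowels show at (494,221) and (490,340), and the stop screw is at (402,183). I'll measure the relative yaw and gaps from this same picture.

```bash
cat > rel.py <<'E'
from h import *
import sys
def edges(f,zf,side=True):
    L=np.load(f); d=L['d'];K=L['K'];T=L['T'];P=cloud(K,T,d); W=R.from_euler('z',YAW,degrees=True).inv()
    out={}
    for name,z0 in (('flange',zf),('block',.0325)):
        m=((d>0)&(abs(P[...,2]-z0)<.003)).astype(np.uint8)
        n,l,s,c=cv2.connectedComponentsWithStats(m); m=l==1+np.argmax(s[1:,4])
        cols=np.where(m.any(0))[0]; top=np.array([m[:,c].argmax() for c in cols]); 
        k=slice(int(len(cols)*.12),int(len(cols)*.88)); r0=np.median(top[k]); g=abs(top[k]-r0)<8
        pts=np.array([W.apply(on_z(K,T,(u,v-.5),z0)-SEAT)[:2]*1000 for u,v in zip(cols[k][g],top[k][g])])
        b=np.polyfit(pts[:,0],pts[:,1],1); out[name+'_far']=(np.degrees(np.arctan(b[0])).round(2),np.median(pts[:,1]).round(2),len(pts))
        for nm,f_ in (('left',lambda r:np.where(r)[0][0]-.5),('right',lambda r:np.where(r)[0][-1]+.5)):
            rows=[v for v in range(int(r0)+6,int(r0)+(60 if name=='flange' else 50)) if m[v].any()]
            pts=np.array([W.apply(on_z(K,T,(f_(m[v]),v),z0)-SEAT)[:2]*1000 for v in rows])
            for _ in range(3):
                b=np.polyfit(pts[:,1],pts[:,0],1); e=abs(np.polyval(b,pts[:,1])-pts[:,0]); pts=pts[e<max(.4,2*np.median(e))]
            out[name+'_'+nm]=(np.degrees(-np.arctan(b[0])).round(2),np.polyval(b,pts[:,1].mean()).round(2),len(pts))
    for k_,v in out.items(): print(k_,v)
    for nm,z0,x0,y0 in (('stop',.054,0,55),('dowL',.050,41,28),('dowR',.05,41,-28)):
        Q=W.apply((P-SEAT).reshape(-1,3)).reshape(P.shape)*1000
        m=(d>0)&(abs(P[...,2]-z0)<.003)&(abs(Q[...,0]-x0)<22)&(abs(Q[...,1]-y0)<16)
        if m.sum()>10: print(nm,m.sum(),Q[m].min(0).round(1),Q[m].max(0).round(1),Q[m].mean(0).round(1))
edges(sys.argv[1],float(sys.argv[2]))
E
python3 rel.py w3.npz .1047
```

```text
flange_far (np.float64(-0.12), np.float64(33.4), 109)
flange_left (np.float64(-0.14), np.float64(-44.36), 54)
flange_right (np.float64(-0.17), np.float64(24.87), 54)
block_far (np.float64(-0.15), np.float64(69.31), 115)
block_left (np.float64(-0.18), np.float64(-48.29), 44)
block_right (np.float64(0.15), np.float64(51.28), 44)
stop 1239 [-17.4  46.9  20.4] [16.4 60.5 25. ] [-0.5 53.7 22.8]
dowL 274 [34.3 22.  15.1] [45.7 33.5 20.2] [40.  27.9 18.4]
dowR 195 [ 36.8 -34.1  15. ] [ 46.2 -22.1  20.5] [ 41.  -27.7  18.4]
```

Call:
move_arm --commands '[{"ax":-0.0027,"ay":0,"az":0,"dx":0,"dy":0,"dz":0.015,"hand":-1},{"ax":-0.0027,"ay":0,"az":0,"dx":0,"dy":0,"dz":0.03,"hand":-1},{"ax":-0.0027,"ay":0,"az":0,"dx":0,"dy":0,"dz":0.042,"hand":-1},{"ax":-0.0027,"ay":0,"az":0,"dx":0,"dy":0,"dz":0.05,"hand":-1},{"ax":-0.0027,"ay":0,"az":0,"dx":0,"dy":0,"dz":0.055,"hand":-1},{"ax":-0.0027,"ay":0,"az":0,"dx":0,"dy":0,"dz":0.057,"hand":-1},{"ax":-0.0027,"ay":0,"az":0,"dx":0,"dy":0,"dz":0.058,"hand":-1},{"ax":-0.0027,"ay":0,"az":0,"dx":0,"dy":0,"dz":0.0585,"hand":-1},{"ax":-0.0027,"ay":0,"az":0,"dx":0,"dy":0,"dz":0.059,"hand":-1},{"ax":-0.0027,"ay":0,"az":0,"dx":0,"dy":0,"dz":0.059,"hand":-1}]'

```text
time_s: 8.03
tcp_pos: [0.5311, 0.0115, 0.0597]
tool_rot: [2.303, 2.136, 0.001]
force: [0.8, 0.2, -6.1]
gripper_width: 0.0268
```

```bash
python3 -c "
from h import *
rep(-4,-11,25.5)"
```

```text
t 8.03 tcp [0.5311 0.0115 0.0597] F [ 0.85  0.24 -6.13] M [0.085 0.024 0.007] w 0.0268
shift [-0.0003  0.0068  0.0022] turn [ 0.0012  0.     -0.0014] q6 [ 0.02  0.04 -0.2   1.32 -0.    1.67]
in seat: tcp mm [-10.78 -10.65  27.73] F [ 0.83  0.3  -6.13] M [0.083 0.03  0.007]
```

Call:
move_arm --commands '[{"ax":0.001,"ay":0,"az":0,"dx":0,"dy":0,"dz":0.0008,"hand":-1},{"ax":0.001,"ay":0,"az":0,"dx":0,"dy":0,"dz":0.0014,"hand":-1},{"ax":0.001,"ay":0,"az":0,"dx":0,"dy":0,"dz":0.0018,"hand":-1},{"ax":0.001,"ay":0,"az":0,"dx":0,"dy":0,"dz":0.002,"hand":-1},{"ax":0.001,"ay":0,"az":0,"dx":0,"dy":0,"dz":0.002,"hand":-1}]'

```text
time_s: 8.45
tcp_pos: [0.531, 0.0114, 0.0577]
tool_rot: [2.304, 2.136, 0.0]
force: [0.1, 0.1, -5.7]
gripper_width: 0.0268
```

```bash
python3 -c "
from h import *
rep(-4,-11,25.5)"
```

```text
t 8.45 tcp [0.531  0.0114 0.0577] F [ 0.1   0.06 -5.66] M [ 0.031 -0.047 -0.013] w 0.0268
shift [-0.0003  0.0068  0.0002] turn [ 0.0002  0.     -0.0015] q6 [ 0.02  0.05 -0.2   1.32 -0.    1.67]
in seat: tcp mm [-10.79 -10.71  25.69] F [ 0.09  0.07 -5.66] M [ 0.034 -0.045 -0.013]
```

Call:
move_arm --commands '[{"ax":0,"ay":0,"az":0,"dx":0,"dy":0,"dz":0.0002,"hand":-1},{"ax":0,"ay":0,"az":0,"dx":0,"dy":0,"dz":0.0004,"hand":-1},{"ax":0,"ay":0,"az":0,"dx":0,"dy":0,"dz":0.0006,"hand":-1},{"ax":0,"ay":0,"az":0,"dx":0,"dy":0,"dz":0.0006,"hand":-1}]'

```text
time_s: 8.78
tcp_pos: [0.5312, 0.0114, 0.0575]
tool_rot: [2.303, 2.136, 0.001]
force: [-0.7, 0.1, -1.2]
gripper_width: 0.0268
```

```bash
python3 -c "
from h import *
rep(-4,-11,25.5)"
```

```text
t 8.78 tcp [0.5312 0.0114 0.0575] F [-0.71  0.07 -1.22] M [ 0.002  0.329 -0.048] w 0.0268
shift [-0.0003  0.0066  0.    ] turn [ 0.0008 -0.0001 -0.0015] q6 [ 0.02  0.05 -0.2   1.32 -0.    1.67]
in seat: tcp mm [-10.6  -10.68  25.54] F [-0.71  0.02 -1.22] M [-0.023  0.328 -0.048]
```

Call:
move_arm --commands '[{"ax":0,"ay":0,"az":0,"dx":0,"dy":0.0015,"dz":0.0002,"hand":-1},{"ax":0,"ay":0,"az":0,"dx":0,"dy":0.003,"dz":0.0003,"hand":-1},{"ax":0,"ay":0,"az":0,"dx":0,"dy":0.0045,"dz":0.0003,"hand":-1},{"ax":0,"ay":0,"az":0,"dx":0,"dy":0.006,"dz":0.0003,"hand":-1},{"ax":0,"ay":0,"az":0,"dx":0,"dy":0.0065,"dz":0.0003,"hand":-1},{"ax":0,"ay":0,"az":0,"dx":0,"dy":0.0065,"dz":0.0003,"hand":-1}]'

```text
time_s: 9.28
tcp_pos: [0.5381, 0.0109, 0.0575]
tool_rot: [2.303, 2.135, 0.002]
force: [-0.5, 0.6, 2.3]
gripper_width: 0.0269
```

```bash
python3 -c "
from h import *
rep(-4,-11,25.5)"
```

```text
t 9.28 tcp [0.5381 0.0109 0.0575] F [-0.53  0.58  2.34] M [0.021 0.223 0.005] w 0.0269
shift [-0.0003 -0.0003  0.    ] turn [ 0.0014 -0.0001 -0.0015] q6 [ 0.02  0.06 -0.19  1.32 -0.    1.67]
in seat: tcp mm [ -3.71 -10.67  25.52] F [-0.57  0.54  2.34] M [0.005 0.224 0.005]
```

Call:
move_arm --commands '[{"ax":0,"ay":0,"az":0,"dx":0.002,"dy":0,"dz":0,"hand":-1},{"ax":0,"ay":0,"az":0,"dx":0.004,"dy":0,"dz":0,"hand":-1},{"ax":0,"ay":0,"az":0,"dx":0.006,"dy":0,"dz":0,"hand":-1},{"ax":0,"ay":0,"az":0,"dx":0.0075,"dy":0,"dz":0,"hand":-1},{"ax":0,"ay":0,"az":0,"dx":0.008,"dy":0,"dz":0,"hand":-1},{"ax":0,"ay":0,"az":0,"dx":0.008,"dy":0,"dz":0,"hand":-1}]'

```text
time_s: 9.78
tcp_pos: [0.5388, 0.0192, 0.0575]
tool_rot: [2.303, 2.136, 0.002]
force: [-0.0, 0.7, -0.4]
gripper_width: 0.0268
```

```bash
python3 - <<'E'
from h import *
rep(-1,-2,25.5)
st=ctrl.sense(); a,d=optics.get_image('wrist'); K,T=cam('wrist',st); np.savez('w4.npz',a=a,d=d,K=K,T=T)
E
python3 rel.py w4.npz .0445
```

```text
t 9.78 tcp [0.5388 0.0192 0.0575] F [-0.01  0.69 -0.38] M [0.117 0.145 0.031] w 0.0268
shift [0.0004 0.0027 0.    ] turn [ 0.0015 -0.0004 -0.0012] q6 [ 0.04  0.06 -0.18  1.32  0.    1.68]
in seat: tcp mm [-3.65 -2.38 25.53] F [-0.06  0.68 -0.38] M [0.106 0.154 0.031]
flange_far (np.float64(0.12), np.float64(42.82), 109)
flange_left (np.float64(-0.16), np.float64(-36.82), 54)
flange_right (np.float64(-0.24), np.float64(32.31), 53)
block_far (np.float64(-0.07), np.float64(69.42), 154)
block_left (np.float64(0.14), np.float64(-48.31), 44)
block_right (np.float64(0.2), np.float64(51.13), 44)
stop 2392 [-17.6  46.5  19.1] [16.4 60.5 25. ] [-0.6 53.7 22.7]
dowL 501 [19.6 21.5 15. ] [45.8 36.7 20. ] [39.5 28.1 18.2]
dowR 71 [ 39.9 -26.9  15.2] [ 45.8 -22.   20. ] [ 42.6 -24.1  17.9]
```

Call:
move_arm --commands '[{"ax":0,"ay":0,"az":0,"dx":0,"dy":0.0005,"dz":0,"hand":-1},{"ax":0,"ay":0,"az":0,"dx":0,"dy":0.001,"dz":0.0001,"hand":-1},{"ax":0,"ay":0,"az":0,"dx":0,"dy":0.0015,"dz":0.0001,"hand":-1},{"ax":0,"ay":0,"az":0,"dx":0,"dy":0.0018,"dz":0.0001,"hand":-1},{"ax":0,"ay":0,"az":0,"dx":0,"dy":0.0018,"dz":0.0001,"hand":-1},{"ax":0,"ay":0,"az":0,"dx":0,"dy":0.0018,"dz":0.0001,"hand":-1}]'

```text
time_s: 10.33
tcp_pos: [0.5405, 0.0191, 0.0575]
tool_rot: [2.303, 2.136, 0.002]
force: [-1.0, 0.7, 2.1]
gripper_width: 0.0265
```

```bash
python3 -c "
from h import *
rep(-1,-2,25.5)"
```

```text
t 10.33 tcp [0.5405 0.0191 0.0575] F [-0.97  0.73  2.08] M [ 0.045  0.641 -0.014] w 0.0265
shift [0.0004 0.0009 0.    ] turn [ 0.0015 -0.0006 -0.0011] q6 [ 0.04  0.07 -0.18  1.32  0.    1.68]
in seat: tcp mm [-1.88 -2.39 25.52] F [-1.02  0.66  2.08] M [-0.002  0.642 -0.014]
```

Call:
move_arm --commands '[{"ax":0,"ay":0,"az":0,"dx":0,"dy":0.0003,"dz":0,"hand":-1},{"ax":0,"ay":0,"az":0,"dx":0,"dy":0.0006,"dz":0,"hand":-1},{"ax":0,"ay":0,"az":0,"dx":0,"dy":0.0006,"dz":0,"hand":-1},{"ax":0,"ay":0,"az":0,"dx":0,"dy":0.0006,"dz":0,"hand":-1}]'

```text
time_s: 10.67
tcp_pos: [0.5407, 0.019, 0.0575]
tool_rot: [-2.303, -2.137, -0.001]
force: [-5.8, 0.6, 4.5]
gripper_width: 0.0265
```

```bash
python3 -c "
from h import *
rep(-1,-2,25.5)"
```

```text
t 10.67 tcp [0.5407 0.019  0.0575] F [-5.79  0.58  4.51] M [0.092 1.084 0.08 ] w 0.0265
shift [0.0004 0.0008 0.    ] turn [ 0.0005 -0.0005 -0.0011] q6 [ 0.03  0.07 -0.18  1.32  0.    1.68]
in seat: tcp mm [-1.78 -2.39 25.52] F [-5.82  0.15  4.51] M [0.012 1.088 0.08 ]
```

Call:
move_arm --commands '[{"ax":0,"ay":0,"az":-0.002,"dx":0.0005,"dy":0.0003,"dz":-0.0001,"hand":-1},{"ax":0,"ay":0,"az":-0.002,"dx":0.001,"dy":0.0003,"dz":-0.0001,"hand":-1},{"ax":0,"ay":0,"az":-0.002,"dx":0.0015,"dy":0.0003,"dz":-0.0001,"hand":-1},{"ax":0,"ay":0,"az":-0.002,"dx":0.0015,"dy":0.0003,"dz":-0.0001,"hand":-1},{"ax":0,"ay":0,"az":-0.002,"dx":0.0015,"dy":0.0003,"dz":-0.0001,"hand":-1}]'

```text
time_s: 11.08
tcp_pos: [0.5407, 0.0202, 0.0575]
tool_rot: [-2.301, -2.138, 0.0]
force: [-4.8, -1.8, 3.1]
gripper_width: 0.0269
```

```bash
python3 -c "
from h import *
rep(-1,-2,25.5)"
```

```text
t 11.08 tcp [0.5407 0.0202 0.0575] F [-4.84 -1.81  3.13] M [-0.324  0.926 -0.018] w 0.0269
shift [-0.0008  0.0008  0.    ] turn [-0.0002  0.0001  0.0006] q6 [ 0.04  0.07 -0.18  1.32 -0.    1.68]
in seat: tcp mm [-1.77 -1.21 25.54] F [-4.7  -2.17  3.13] M [-0.392  0.899 -0.018]
```

Call:
move_arm --commands '[{"ax":0,"ay":0,"az":0,"dx":0.0003,"dy":0.0004,"dz":-0.0001,"hand":-1},{"ax":0,"ay":0,"az":0,"dx":0.0005,"dy":0.0006,"dz":-0.0001,"hand":-1},{"ax":0,"ay":0,"az":0,"dx":0.0006,"dy":0.0008,"dz":-0.0001,"hand":-1},{"ax":0,"ay":0,"az":0,"dx":0.0006,"dy":0.0008,"dz":-0.0001,"hand":-1},{"ax":0,"ay":0,"az":0,"dx":0.0006,"dy":0.0008,"dz":-0.0001,"hand":-1}]'

```text
time_s: 11.5
tcp_pos: [0.5408, 0.0204, 0.0576]
tool_rot: [-2.301, -2.138, 0.003]
force: [-7.3, -3.3, 5.3]
gripper_width: 0.0264
```

```bash
python3 -c "
from h import *
rep(-1,-2,25.5)"
```

```text
t 11.5 tcp [0.5408 0.0204 0.0576] F [-7.3  -3.34  5.28] M [-0.49   1.422  0.073] w 0.0264
shift [-0.0009  0.0007  0.0001] turn [-0.0017  0.001   0.0003] q6 [ 0.04  0.07 -0.18  1.32 -0.    1.68]
in seat: tcp mm [-1.72 -1.08 25.58] F [-7.04 -3.87  5.28] M [-0.594  1.382  0.073]
```

Call:
move_arm --commands '[{"ax":0,"ay":0,"az":-0.002,"dx":0.0006,"dy":0.0007,"dz":-0.0001,"hand":-1},{"ax":0,"ay":0,"az":-0.002,"dx":0.0008,"dy":0.0009,"dz":-0.0001,"hand":-1},{"ax":0,"ay":0,"az":-0.002,"dx":0.001,"dy":0.0011,"dz":-0.0001,"hand":-1},{"ax":0,"ay":0,"az":-0.002,"dx":0.0011,"dy":0.0013,"dz":-0.0001,"hand":-1},{"ax":0,"ay":0,"az":-0.002,"dx":0.0011,"dy":0.0013,"dz":-0.0001,"hand":-1}]'

```text
time_s: 11.92
tcp_pos: [0.5409, 0.0208, 0.0576]
tool_rot: [-2.299, -2.139, 0.007]
force: [-10.3, -3.8, 6.2]
gripper_width: 0.0265
```

```bash
python3 -c "
from h import *
rep(-1,-2,25.5)"
```

```text
t 11.92 tcp [0.5409 0.0208 0.0576] F [-10.27  -3.83   6.15] M [-0.666  2.002  0.013] w 0.0265
shift [-0.0013  0.0006  0.0001] turn [-0.0041  0.0024  0.0017] q6 [ 0.04  0.07 -0.17  1.33 -0.    1.68]
in seat: tcp mm [-1.61 -0.67 25.63] F [-9.96 -4.58  6.15] M [-0.813  1.947  0.013]
```

Call:
move_arm --commands '[{"ax":-0.004,"ay":0.0024,"az":0,"dx":0.0006,"dy":0.0005,"dz":0,"hand":-1},{"ax":-0.004,"ay":0.0024,"az":0,"dx":0.0009,"dy":0.0005,"dz":0,"hand":-1},{"ax":-0.004,"ay":0.0024,"az":0,"dx":0.0011,"dy":0.0005,"dz":0,"hand":-1},{"ax":-0.004,"ay":0.0024,"az":0,"dx":0.0011,"dy":0.0005,"dz":0,"hand":-1},{"ax":-0.004,"ay":0.0024,"az":0,"dx":0.0011,"dy":0.0005,"dz":0,"hand":-1}]'

```text
time_s: 12.33
tcp_pos: [0.5409, 0.0212, 0.0576]
tool_rot: [-2.301, -2.139, 0.003]
force: [-6.4, -3.7, 4.5]
gripper_width: 0.0268
```

```bash
python3 - <<'E'
from h import *
rep(-1,-2,25.5)
st=ctrl.sense(); a,d=optics.get_image('wrist'); K,T=cam('wrist',st); np.savez('w5.npz',a=a,d=d,K=K,T=T)
save('w5.png',cv2.resize(a[60:300,150:400],None,fx=2.4,fy=2.4,interpolation=cv2.INTER_CUBIC))
E
python3 rel.py w5.npz .0445
```

```text
t 12.33 tcp [0.5409 0.0212 0.0576] F [-6.42 -3.72  4.46] M [-0.709  1.294  0.003] w 0.0268
shift [-0.0018  0.0007  0.0001] turn [-0.0013  0.0012  0.0012] q6 [ 0.04  0.07 -0.18  1.32 -0.    1.68]
in seat: tcp mm [-1.73 -0.19 25.56] F [-6.13 -4.18  4.46] M [-0.803  1.238  0.003]
flange_far (np.float64(0.18), np.float64(44.98), 123)
flange_left (np.float64(0.01), np.float64(-34.99), 54)
flange_right (np.float64(-0.02), np.float64(34.44), 31)
block_far (np.float64(0.06), np.float64(69.24), 153)
block_left (np.float64(0.09), np.float64(-48.31), 44)
block_right (np.float64(-0.14), np.float64(51.15), 44)
stop 2351 [-17.6  46.4  19.1] [16.4 60.6 25. ] [-0.7 53.7 22.8]
dowL 501 [19.5 22.  15. ] [46.  40.5 20.4] [39.6 28.2 18.3]
```

View pics/w5.png

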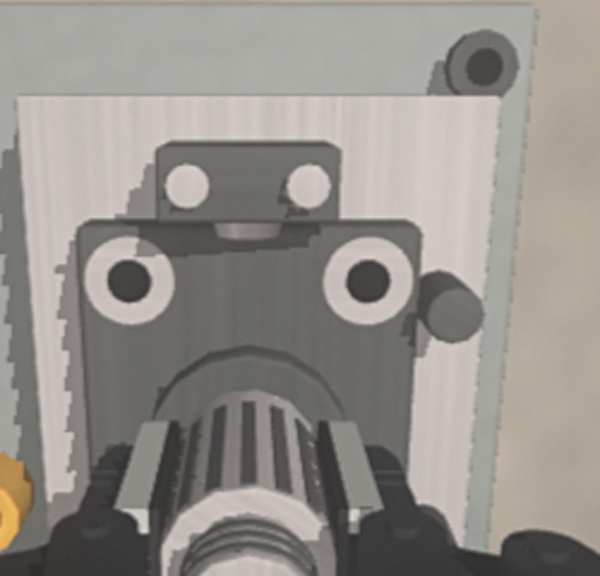

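The picture shows the flange edge at row 220, right at the stop bracket with the screw at (247,230), and the left dowel at (452,305) touching the side. The y push is still creeping without a clear rise in force, so I'll keep pushing +y with less push in x.

Call:
move_arm --commands '[{"ax":-0.0013,"ay":0.0012,"az":0,"dx":0.0003,"dy":0.0003,"dz":-0.0003,"hand":-1},{"ax":-0.0013,"ay":0.0012,"az":0,"dx":0.0006,"dy":0.0003,"dz":-0.0003,"hand":-1},{"ax":-0.0013,"ay":0.0012,"az":0,"dx":0.0008,"dy":0.0003,"dz":-0.0003,"hand":-1},{"ax":-0.0013,"ay":0.0012,"az":0,"dx":0.0008,"dy":0.0003,"dz":-0.0003,"hand":-1},{"ax":-0.0013,"ay":0.0012,"az":0,"dx":0.0008,"dy":0.0003,"dz":-0.0003,"hand":-1}]'

```text
time_s: 12.8
tcp_pos: [0.5408, 0.0213, 0.0576]
tool_rot: [2.301, 2.138, -0.003]
force: [-6.2, -4.7, 1.4]
gripper_width: 0.0267
```

```bash
python3 -c "
from h import *
rep(-1,-2,25.5)"
```

```text
t 12.8 tcp [0.5408 0.0213 0.0576] F [-6.24 -4.66  1.35] M [-0.927  0.937  0.023] w 0.0267
shift [-0.0019  0.0008  0.0001] turn [-0.001   0.0016  0.0006] q6 [ 0.04  0.07 -0.18  1.32 -0.    1.68]
in seat: tcp mm [-1.8  -0.14 25.55] F [-5.88 -5.1   1.35] M [-0.994  0.865  0.023]
```

Call:
move_arm --commands '[{"ax":-0.001,"ay":0.0016,"az":0,"dx":0.0008,"dy":0.0004,"dz":0,"hand":-1},{"ax":-0.001,"ay":0.0016,"az":0,"dx":0.0009,"dy":0.0007,"dz":0,"hand":-1},{"ax":-0.001,"ay":0.0016,"az":0,"dx":0.001,"dy":0.0009,"dz":0,"hand":-1},{"ax":-0.001,"ay":0.0016,"az":0,"dx":0.0011,"dy":0.0011,"dz":0,"hand":-1},{"ax":-0.001,"ay":0.0016,"az":0,"dx":0.0011,"dy":0.0011,"dz":0,"hand":-1},{"ax":-0.001,"ay":0.0016,"az":0,"dx":0.0011,"dy":0.0011,"dz":0,"hand":-1}]'

```text
time_s: 13.3
tcp_pos: [0.5409, 0.0213, 0.0576]
tool_rot: [2.302, 2.138, -0.005]
force: [-9.7, -6.3, 5.4]
gripper_width: 0.0269
```

```bash
python3 -c "
from h import *
rep(-1,-2,25.5)"
```

```text
t 13.3 tcp [0.5409 0.0213 0.0576] F [-9.72 -6.25  5.36] M [-1.275  1.92   0.057] w 0.0269
shift [-0.0019  0.0007  0.0001] turn [-0.0019  0.0022 -0.0001] q6 [ 0.04  0.07 -0.18  1.33 -0.    1.69]
in seat: tcp mm [-1.69 -0.13 25.58] F [-9.23 -6.95  5.36] M [-1.413  1.821  0.057]
```

Call:
move_arm --commands '[{"ax":-0.0019,"ay":0.0022,"az":-0.001,"dx":0.0011,"dy":0.0011,"dz":-0.0002,"hand":-1},{"ax":-0.0019,"ay":0.0022,"az":-0.001,"dx":0.0012,"dy":0.0013,"dz":-0.0002,"hand":-1},{"ax":-0.0019,"ay":0.0022,"az":-0.001,"dx":0.0013,"dy":0.0015,"dz":-0.0002,"hand":-1},{"ax":-0.0019,"ay":0.0022,"az":-0.001,"dx":0.0013,"dy":0.0016,"dz":-0.0002,"hand":-1},{"ax":-0.0019,"ay":0.0022,"az":-0.001,"dx":0.0013,"dy":0.0016,"dz":-0.0002,"hand":-1},{"ax":-0.0019,"ay":0.0022,"az":-0.001,"dx":0.0013,"dy":0.0016,"dz":-0.0002,"hand":-1}]'

```text
time_s: 13.8
tcp_pos: [0.5409, 0.0213, 0.0576]
tool_rot: [-2.302, -2.137, 0.006]
force: [-11.7, -7.6, 6.4]
gripper_width: 0.0264
```

```bash
python3 -c "
from h import *
rep(-1,-2,25.5)"
```

```text
t 13.8 tcp [0.5409 0.0213 0.0576] F [-11.67  -7.59   6.39] M [-1.407  2.392  0.078] w 0.0264
shift [-0.0019  0.0007  0.0001] turn [-0.0032  0.0026  0.    ] q6 [ 0.04  0.07 -0.17  1.33 -0.    1.69]
in seat: tcp mm [-1.65 -0.14 25.62] F [-11.08  -8.44   6.39] M [-1.58   2.281  0.078]
```

Call:
move_arm --commands '[{"ax":-0.0032,"ay":0.0026,"az":-0.002,"dx":0.0012,"dy":0.0016,"dz":-0.0002,"hand":-1},{"ax":-0.0032,"ay":0.0026,"az":-0.0035,"dx":0.0012,"dy":0.0018,"dz":-0.0002,"hand":-1},{"ax":-0.0032,"ay":0.0026,"az":-0.0035,"dx":0.0012,"dy":0.002,"dz":-0.0002,"hand":-1},{"ax":-0.0032,"ay":0.0026,"az":-0.0035,"dx":0.0012,"dy":0.0021,"dz":-0.0002,"hand":-1},{"ax":-0.0032,"ay":0.0026,"az":-0.0035,"dx":0.0012,"dy":0.0021,"dz":-0.0002,"hand":-1},{"ax":-0.0032,"ay":0.0026,"az":-0.0035,"dx":0.0012,"dy":0.0021,"dz":-0.0002,"hand":-1},{"ax":-0.0032,"ay":0.0026,"az":-0.0035,"dx":0.0012,"dy":0.0021,"dz":-0.0002,"hand":-1}]'

```text
time_s: 14.38
tcp_pos: [0.541, 0.0213, 0.0576]
tool_rot: [-2.298, -2.14, 0.007]
force: [-14.6, -7.6, 9.2]
gripper_width: 0.0268
```

```bash
python3 -c "
from h import *
rep(-1,-2,25.5)"
```

```text
t 14.38 tcp [0.541  0.0213 0.0576] F [-14.64  -7.62   9.18] M [-1.278  2.926 -0.072] w 0.0268
shift [-0.0019  0.0006  0.0001] turn [-0.004   0.0024  0.0027] q6 [ 0.04  0.07 -0.17  1.33 -0.    1.68]
in seat: tcp mm [-1.56 -0.14 25.62] F [-14.03  -8.69   9.18] M [-1.491  2.823 -0.072]
```

Call:
move_arm --commands '[{"ax":-0.004,"ay":0.0024,"az":-0.0005,"dx":0.0012,"dy":0.002,"dz":-0.0004,"hand":-1},{"ax":-0.004,"ay":0.0024,"az":-0.0005,"dx":0.0012,"dy":0.002,"dz":-0.0004,"hand":-1},{"ax":-0.004,"ay":0.0024,"az":-0.0005,"dx":0.0012,"dy":0.002,"dz":-0.0004,"hand":-1},{"ax":-0.004,"ay":0.0024,"az":-0.0005,"dx":0.0012,"dy":0.002,"dz":-0.0004,"hand":-1},{"ax":-0.004,"ay":0.0024,"az":-0.0005,"dx":0.0012,"dy":0.002,"dz":-0.0004,"hand":-1}]'

```text
time_s: 14.8
tcp_pos: [0.541, 0.0213, 0.0577]
tool_rot: [-2.299, -2.139, 0.007]
force: [-14.2, -6.7, 6.7]
gripper_width: 0.0268
```

```bash
python3 -c "
from h import *
rep(-1,-2,25.5)"
```

```text
t 14.8 tcp [0.541  0.0213 0.0577] F [-14.18  -6.69   6.7 ] M [-1.204  2.772  0.007] w 0.0268
shift [-0.0018  0.0005  0.0002] turn [-0.0042  0.0024  0.0023] q6 [ 0.04  0.08 -0.17  1.33 -0.    1.68]
in seat: tcp mm [-1.55 -0.16 25.66] F [-13.65  -7.72   6.7 ] M [-1.405  2.675  0.007]
```

Pressed home: about 6.8 N per dowel (Mz ≈ 0, so balanced) and 7 to 8 N on the stop, held for 0.4 s. Now I'll ease off and let go.

Call:
move_arm --commands '[{"ax":0,"ay":0,"az":0,"dx":0.0008,"dy":0.0014,"dz":-0.0002,"hand":-1},{"ax":0,"ay":0,"az":0,"dx":0.0005,"dy":0.0008,"dz":0,"hand":-1},{"ax":0,"ay":0,"az":0,"dx":0.0003,"dy":0.0004,"dz":0,"hand":-1},{"ax":0,"ay":0,"az":0,"dx":0.0002,"dy":0.0002,"dz":0,"hand":-1},{"ax":0,"ay":0,"az":0,"dx":0.0002,"dy":0.0002,"dz":0,"hand":-0.2},{"ax":0,"ay":0,"az":0,"dx":0.0002,"dy":0.0002,"dz":0,"hand":-0.1},{"ax":0,"ay":0,"az":0,"dx":0.0002,"dy":0.0002,"dz":0,"hand":0},{"ax":0,"ay":0,"az":0,"dx":0.0002,"dy":0.0002,"dz":0,"hand":0},{"ax":0,"ay":0,"az":0,"dx":0.0002,"dy":0.0002,"dz":0,"hand":0}]'

```text
time_s: 15.55
tcp_pos: [0.5415, 0.0215, 0.0577]
tool_rot: [-2.299, -2.14, 0.007]
force: [0.3, 0.2, -0.3]
gripper_width: 0.0426
```

```bash
python3 - <<'E'
from h import *
rep(-1,-2,25.5)
st=ctrl.sense(); a,d=optics.get_image('wrist'); K,T=cam('wrist',st); np.savez('w6.npz',a=a,d=d,K=K,T=T)
E
python3 rel.py w6.npz .0445
```

```text
t 15.55 tcp [0.5415 0.0215 0.0577] F [ 0.29  0.22 -0.31] M [0.007 0.012 0.003] w 0.0426
shift [-0.0022  0.0002  0.0002] turn [-0.0038  0.0022  0.0024] q6 [ 0.04  0.08 -0.17  1.33 -0.    1.68]
in seat: tcp mm [-1.16  0.16 25.68] F [ 0.27  0.24 -0.31] M [0.006 0.012 0.003]
flange_far (np.float64(0.15), np.float64(44.81), 126)
flange_left (np.float64(-0.09), np.float64(-35.14), 54)
flange_right (np.float64(0.29), np.float64(34.36), 35)
block_far (np.float64(0.15), np.float64(69.55), 153)
block_left (np.float64(-0.08), np.float64(-48.33), 44)
block_right (np.float64(-0.16), np.float64(51.14), 44)
stop 2391 [-17.7  46.2  19.2] [16.5 60.5 25. ] [-0.6 53.7 22.8]
dowL 505 [20.3 21.8 15. ] [45.7 42.2 20.8] [39.6 28.2 18.2]
```

Call:
move_arm --commands '[{"ax":0,"ay":0,"az":0,"dx":0,"dy":0,"dz":-0.005,"hand":0},{"ax":-0.004,"ay":0.002,"az":0.002,"dx":0,"dy":0,"dz":-0.025,"hand":0},{"ax":-0.004,"ay":0.002,"az":0.002,"dx":0,"dy":0,"dz":-0.055,"hand":0},{"ax":-0.004,"ay":0.002,"az":0.002,"dx":0,"dy":0,"dz":-0.09,"hand":0},{"ax":-0.004,"ay":0.002,"az":0.002,"dx":0,"dy":0,"dz":-0.12,"hand":-1},{"ax":-0.004,"ay":0.002,"az":0.002,"dx":0,"dy":0,"dz":-0.14,"hand":-1},{"ax":-0.004,"ay":0.002,"az":0.002,"dx":-0.03,"dy":0,"dz":-0.14,"hand":-1},{"ax":-0.004,"ay":0.002,"az":0.002,"dx":-0.06,"dy":0,"dz":-0.14,"hand":-1},{"ax":-0.004,"ay":0.002,"az":0.002,"dx":-0.09,"dy":0,"dz":-0.14,"hand":-1},{"ax":-0.004,"ay":0.002,"az":0.002,"dx":-0.11,"dy":0,"dz":-0.14,"hand":-1},{"ax":-0.004,"ay":0.002,"az":0.002,"dx":-0.11,"dy":0,"dz":-0.14,"hand":-1}]'

```text
time_s: 16.52
tcp_pos: [0.5338, -0.0909, 0.1983]
tool_rot: [2.304, 2.134, -0.001]
force: [-0.4, 0.3, -1.0]
gripper_width: -0.0001
```

Run:
```python
from h import *
rep(-1.5,-118,118)
st=ctrl.sense(); a,d=optics.get_image('scene'); K,T=cam('scene'); P=cloud(K,T,d); W=R.from_euler('z',YAW,degrees=True).inv(); Q=W.apply((P-SEAT).reshape(-1,3)).reshape(P.shape)*1000
save('s2.png',cv2.resize(a[110:240,150:330],None,fx=4,fy=4,interpolation=cv2.INTER_CUBIC))
for r in finder.mark_of('scene','handle_grip')[:1]: print(r, proj(K,T,sp(0,-144,109)))
```

```text
t 16.52 tcp [ 0.5338 -0.0909  0.1983] F [-0.4   0.26 -0.99] M [-0.035 -0.028  0.01 ] w -0.0001
shift [-0.0054 -0.0011  0.0483] turn [ 0.0006  0.0011 -0.0026] q6 [-0.17  0.06  0.08  1.59 -0.    1.48]
in seat: tcp mm [  -0.44 -112.57  166.33] F [-0.42  0.23 -0.99] M [-0.033 -0.031  0.01 ]
{'xy': [195.5, 162.3], 'confidence': 0.61} [197.9327633  166.53219765]
```

View pics/s2.png

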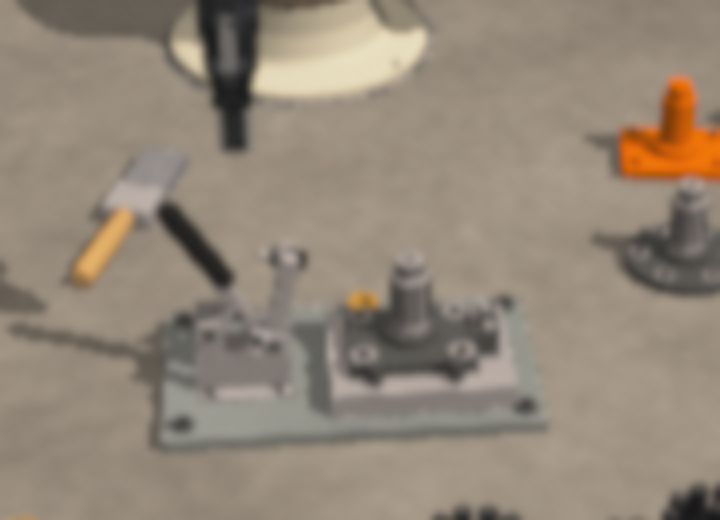

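Call:
move_arm --commands '[{"ax":0,"ay":0,"az":0,"dx":-0.003,"dy":-0.001,"dz":0.025,"hand":-1},{"ax":0,"ay":0,"az":0,"dx":-0.005,"dy":-0.001,"dz":0.045,"hand":-1},{"ax":0,"ay":0,"az":0,"dx":-0.006,"dy":-0.001,"dz":0.053,"hand":-1},{"ax":0,"ay":0,"az":0,"dx":-0.01,"dy":-0.001,"dz":0.054,"hand":-1},{"ax":0,"ay":0,"az":0,"dx":-0.015,"dy":-0.001,"dz":0.055,"hand":-1},{"ax":0,"ay":0,"az":0,"dx":-0.02,"dy":-0.001,"dz":0.057,"hand":-1},{"ax":0,"ay":0,"az":0,"dx":-0.026,"dy":-0.001,"dz":0.06,"hand":-1},{"ax":0,"ay":0,"az":0,"dx":-0.031,"dy":-0.001,"dz":0.064,"hand":-1}]'

```text
time_s: 17.28
tcp_pos: [0.5318, -0.1194, 0.1364]
tool_rot: [2.301, 2.135, 0.005]
force: [-0.9, 4.9, 15.6]
gripper_width: -0.0
```

```bash
python3 -c "
from h import *
rep(-1.5,-156,90)"
```

```text
t 17.28 tcp [ 0.5318 -0.1194  0.1364] F [-0.93  4.93 15.6 ] M [ 0.861  0.364 -0.042] w -0.0
shift [-0.0149 -0.0012  0.0144] turn [ 0.0041 -0.0009 -0.0009] q6 [-0.22  0.06 -0.04  1.47  0.    1.42]
in seat: tcp mm [  -0.34 -141.15  104.38] F [-1.29  4.85 15.6 ] M [ 0.832  0.427 -0.042]
```

Call:
move_arm --commands '[{"ax":0,"ay":0,"az":0,"dx":-0.006,"dy":-0.001,"dz":0.003,"hand":-1},{"ax":0,"ay":0,"az":0,"dx":-0.011,"dy":-0.001,"dz":0.008,"hand":-1},{"ax":0,"ay":0,"az":0,"dx":-0.016,"dy":-0.001,"dz":0.014,"hand":-1},{"ax":0,"ay":0,"az":0,"dx":-0.021,"dy":-0.001,"dz":0.02,"hand":-1},{"ax":0,"ay":0,"az":0,"dx":-0.025,"dy":-0.001,"dz":0.027,"hand":-1},{"ax":0,"ay":0,"az":0,"dx":-0.029,"dy":-0.001,"dz":0.034,"hand":-1},{"ax":0,"ay":0,"az":0,"dx":-0.032,"dy":-0.001,"dz":0.041,"hand":-1}]'

```text
time_s: 17.87
tcp_pos: [0.5288, -0.1517, 0.0951]
tool_rot: [2.301, 2.134, 0.006]
force: [1.6, 1.6, 1.7]
gripper_width: 0.0001
```

```bash
python3 -c "
from h import *
rep(-1.5,-156,90)"
```

```text
t 17.87 tcp [ 0.5288 -0.1517  0.0951] F [1.62 1.61 1.75] M [ 0.214 -0.227 -0.018] w 0.0001
shift [ 0.0176 -0.0004 -0.0269] turn [ 0.0049 -0.0011 -0.0011] q6 [-0.28  0.07 -0.1   1.39  0.    1.37]
in seat: tcp mm [  -0.94 -173.59   63.06] F [1.5  1.72 1.75] M [ 0.23  -0.211 -0.018]
```

Call:
move_arm --commands '[{"ax":0.004,"ay":0,"az":0,"dx":-0.002,"dy":0,"dz":0.006,"hand":-1},{"ax":0.004,"ay":0,"az":0,"dx":-0.004,"dy":0,"dz":0.012,"hand":-1},{"ax":0.004,"ay":0,"az":0,"dx":-0.005,"dy":0,"dz":0.016,"hand":-1},{"ax":0.004,"ay":0,"az":0,"dx":-0.006,"dy":0,"dz":0.019,"hand":-1},{"ax":0.004,"ay":0,"az":0,"dx":-0.006,"dy":0,"dz":0.02,"hand":-1},{"ax":0.004,"ay":0,"az":0,"dx":-0.006,"dy":0,"dz":0.02,"hand":-1}]'

```text
time_s: 18.37
tcp_pos: [0.5282, -0.1577, 0.0751]
tool_rot: [-2.303, -2.136, -0.002]
force: [-2.3, 0.2, 1.8]
gripper_width: -0.0
```

```bash
python3 -c "
from h import *
rep(-1.5,-156,90)"
```

```text
t 18.37 tcp [ 0.5282 -0.1577  0.0751] F [-2.27  0.25  1.82] M [0.166 0.39  0.045] w -0.0
shift [ 0.0236 -0.0004 -0.0469] turn [ 0.0004 -0.001  -0.0012] q6 [-0.29  0.09 -0.13  1.36  0.    1.36]
in seat: tcp mm [  -1.11 -179.57   43.13] F [-2.28  0.08  1.82] M [0.137 0.401 0.045]
```

Call:
move_arm --commands '[{"ax":0,"ay":0,"az":0,"dx":0,"dy":0,"dz":0.001,"hand":-1},{"ax":0,"ay":0,"az":0,"dx":0,"dy":0,"dz":0.002,"hand":-1},{"ax":0,"ay":0,"az":0,"dx":0,"dy":0,"dz":0.002,"hand":-1},{"ax":0,"ay":0,"az":0,"dx":0,"dy":0,"dz":0.002,"hand":-1}]'

```text
time_s: 18.7
tcp_pos: [0.5284, -0.1578, 0.074]
tool_rot: [2.303, 2.136, 0.002]
force: [-3.0, 0.7, 6.4]
gripper_width: 0.0002
```

```bash
python3 -c "
from h import *
rep(-1.5,-156,90)"
```

```text
t 18.7 tcp [ 0.5284 -0.1578  0.074 ] F [-2.97  0.71  6.4 ] M [0.018 0.599 0.023] w 0.0002
shift [ 0.0237 -0.0005 -0.048 ] turn [ 0.0012 -0.0003 -0.0011] q6 [-0.29  0.09 -0.13  1.36  0.    1.36]
in seat: tcp mm [  -0.96 -179.71   41.99] F [-3.01  0.49  6.4 ] M [-0.027  0.599  0.023]
```

Call:
move_arm --commands '[{"ax":0,"ay":0,"az":0,"dx":0,"dy":0,"dz":0.001,"hand":-1},{"ax":0,"ay":0,"az":0,"dx":0,"dy":0,"dz":0.002,"hand":-1},{"ax":0,"ay":0,"az":0,"dx":0,"dy":0,"dz":0.002,"hand":-1},{"ax":0,"ay":0,"az":0,"dx":0,"dy":0,"dz":0.002,"hand":-1}]'

```text
time_s: 19.03
tcp_pos: [0.5284, -0.158, 0.0732]
tool_rot: [2.302, 2.135, 0.002]
force: [-3.5, -0.1, 9.1]
gripper_width: 0.0002
```

```bash
python3 -c "
from h import *
rep(-1.5,-156,90)"
```

```text
t 19.03 tcp [ 0.5284 -0.158   0.0732] F [-3.52 -0.07  9.12] M [0.161 0.945 0.038] w 0.0002
shift [ 0.0238 -0.0005 -0.0488] turn [ 0.0022  0.0004 -0.0012] q6 [-0.29  0.09 -0.13  1.35  0.    1.36]
in seat: tcp mm [  -0.88 -179.87   41.18] F [-3.5  -0.33  9.12] M [0.091 0.954 0.038]
```

Run:
```python
from h import *
a,d=optics.get_image('scene'); 
save('s3.png',cv2.resize(a[110:240,150:330],None,fx=4,fy=4,interpolation=cv2.INTER_CUBIC))
```

```text
(no output)
```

View pics/s3.png

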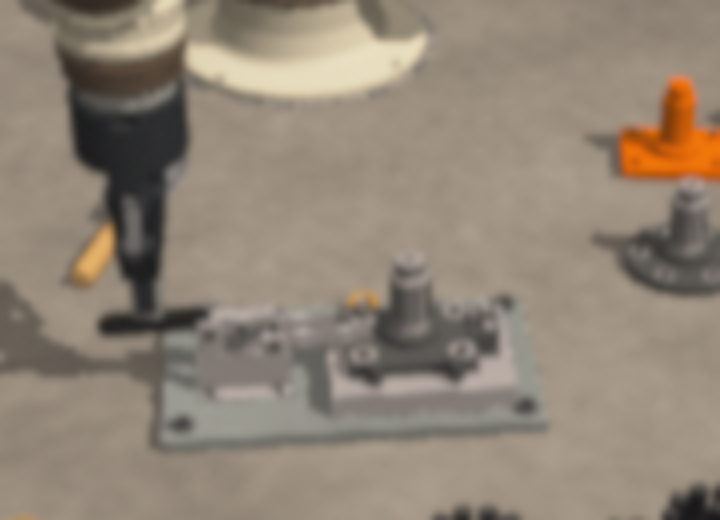

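Call:
move_arm --commands '[{"ax":0.002,"ay":0,"az":0,"dx":0,"dy":-0.0008,"dz":0.001,"hand":-1},{"ax":0.002,"ay":0,"az":0,"dx":0,"dy":-0.0008,"dz":0.002,"hand":-1},{"ax":0.002,"ay":0,"az":0,"dx":0,"dy":-0.0008,"dz":0.003,"hand":-1},{"ax":0.002,"ay":0,"az":0,"dx":0,"dy":-0.0008,"dz":0.003,"hand":-1},{"ax":0.002,"ay":0,"az":0,"dx":0,"dy":-0.0008,"dz":0.003,"hand":-1}]'

```text
time_s: 19.5
tcp_pos: [0.5284, -0.1582, 0.0721]
tool_rot: [2.301, 2.135, 0.002]
force: [-2.9, 0.3, 12.6]
gripper_width: -0.0002
```

```bash
python3 -c "
from h import *
rep(-1.5,-156,90)"
```

```text
t 19.5 tcp [ 0.5284 -0.1582  0.0721] F [-2.85  0.33 12.58] M [ 0.186  0.72  -0.018] w -0.0002
shift [ 0.024  -0.0005 -0.0499] turn [ 0.0028  0.0013 -0.0011] q6 [-0.29  0.09 -0.13  1.35 -0.    1.36]
in seat: tcp mm [  -0.92 -180.03   40.1 ] F [-2.87  0.11 12.58] M [ 0.132  0.732 -0.018]
```

```bash
cat > hd.py <<'E'
from h import *
W=R.from_euler('z',YAW,degrees=True).inv()
for c in ('scene','top'):
    a,d=optics.get_image(c); K,T=cam(c); P=cloud(K,T,d); Q=W.apply((P-SEAT).reshape(-1,3)).reshape(P.shape)*1000
    for y0,y1 in ((-216,-205),(-205,-195),(-166,-156),(-152,-140)):
        m=(d>0)&(abs(Q[...,0])<14)&(Q[...,1]>y0)&(Q[...,1]<y1)&(Q[...,2]>20)&(Q[...,2]<75)&(a.sum(-1)<170)
        q=Q[m]
        if len(q)>4: print(c,y0,len(q),'zbench max/95%/med',(np.percentile(q[:,2],[100,90,50])+32).round(1),'x',np.percentile(q[:,0],[5,50,95]).round(1))
E
python3 hd.py
```

```text
scene -216 7 zbench max/95%/med [71.6 70.6 67.3] x [2.6 4.6 8.9]
scene -205 10 zbench max/95%/med [71.9 71.6 67.9] x [2.9 6.1 9.3]
scene -166 13 zbench max/95%/med [76.1 75.4 69.7] x [1.4 5.4 9.8]
scene -152 7 zbench max/95%/med [73.9 73.5 71.5] x [0.8 4.6 9.9]
top -166 14 zbench max/95%/med [76.7 75.  72.1] x [-8.3 -5.4  2.3]
top -152 26 zbench max/95%/med [76.7 75.3 72.2] x [-9.1 -3.8  3.5]
```

The handle measures level: its upper side is about 75 mm above the bench near the pin and 72 mm at the outer end, while pressed with 12.6 N. I'll lift off and check that it stays.

Call:
move_arm --commands '[{"ax":0,"ay":0,"az":0,"dx":0,"dy":0,"dz":-0.01,"hand":-1},{"ax":0,"ay":0,"az":0,"dx":0,"dy":0,"dz":-0.04,"hand":-1},{"ax":0,"ay":0,"az":0,"dx":-0.03,"dy":0,"dz":-0.08,"hand":-1},{"ax":0,"ay":0,"az":0,"dx":-0.06,"dy":0,"dz":-0.12,"hand":-1},{"ax":0,"ay":0,"az":0,"dx":-0.1,"dy":0,"dz":-0.15,"hand":-1},{"ax":0,"ay":0,"az":0,"dx":-0.1,"dy":0,"dz":-0.15,"hand":-1},{"ax":0,"ay":0,"az":0,"dx":-0.1,"dy":0,"dz":-0.15,"hand":-1}]'

```text
time_s: 20.18
tcp_pos: [0.5211, -0.2612, 0.2264]
tool_rot: [2.3, 2.127, 0.004]
force: [0.7, 0.7, -0.2]
gripper_width: -0.0002
```

Run:
```python
exec(open('hd.py').read())
rep(-1.5,-200,100)
a,d=optics.get_image('scene'); b,_=optics.get_image('top')
x=cv2.resize(a[140:230,150:330],None,fx=4,fy=3.3,interpolation=cv2.INTER_CUBIC)
y=cv2.resize(b[150:235,210:350],None,fx=720/140,fy=3.5,interpolation=cv2.INTER_CUBIC)
save('s4.png',np.vstack([x,y])[:600])
for c in ('top','scene'):
    K,T=cam(c)
    for t,z in (('shaft_mid',.069),('handle_grip',.076)):
        for r in finder.mark_of(c,t)[:3]: 
            print(c,t,round(r['confidence'],2),(W.apply(on_z(K,T,r['xy'],z)-SEAT)*1000).round(1))
```

```text
scene -216 6 zbench max/95%/med [76.  74.6 71. ] x [3.7 6.5 7.6]
scene -205 13 zbench max/95%/med [76.9 76.1 73.2] x [-0.   4.3  9. ]
scene -166 14 zbench max/95%/med [75.9 75.5 73.3] x [0.5 4.7 8.5]
scene -152 10 zbench max/95%/med [77.9 77.6 73.8] x [-0.2  3.7  9.7]
top -216 13 zbench max/95%/med [76.6 76.  73.9] x [-7.8 -2.4  2.7]
top -205 17 zbench max/95%/med [79.  78.6 75.3] x [-8.5 -3.3  2.2]
top -166 20 zbench max/95%/med [77.6 77.  74.3] x [-8.3 -2.9  5.3]
top -152 27 zbench max/95%/med [78.3 77.2 74.8] x [-9.3 -3.7  3.7]
t 20.28 tcp [ 0.5206 -0.2582  0.2223] F [-0.02  0.33 -2.23] M [-0.01   0.013  0.024] w 0.0003
shift [ 0.0805 -0.0007  0.0902] turn [ 0.0035  0.0015 -0.0025] q6 [-0.46  0.16  0.23  1.65 -0.    1.19]
in seat: tcp mm [  -1.28 -280.38  190.34] F [-0.05  0.33 -2.23] M [-0.011  0.013  0.024]
top shaft_mid 0.84 [-291.2  231.1   37. ]
top shaft_mid 0.66 [-56.4 430.7  37. ]
top shaft_mid 0.59 [-0.9  0.3 37. ]
top handle_grip 0.54 [   1.1 -192.7   44. ]
scene shaft_mid 0.89 [-19.5 429.3  37. ]
scene shaft_mid 0.7 [-252.5  239.9   37. ]
scene shaft_mid 0.64 [-9.9  4.8 37. ]
scene handle_grip 0.47 [ -18.2 -191.    44. ]
scene handle_grip 0.17 [-1.5  7.4 44. ]
```

View pics/s4.png

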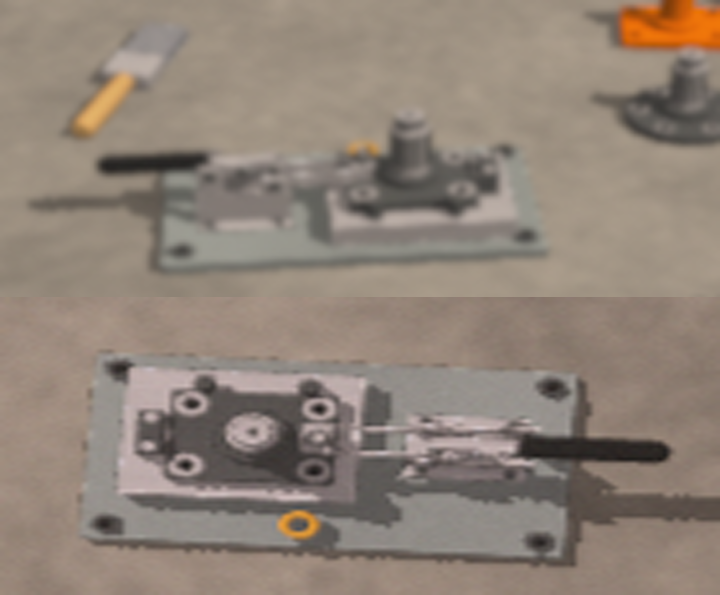

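Call:
move_arm --commands '[{"ax":0,"ay":0,"az":0,"dx":0.04,"dy":0,"dz":0,"hand":-1},{"ax":0.0035,"ay":0.0015,"az":-0.0025,"dx":0.08,"dy":0,"dz":0,"hand":-1},{"ax":0.0035,"ay":0.0015,"az":-0.0025,"dx":0.12,"dy":0,"dz":0,"hand":-1},{"ax":0.0035,"ay":0.0015,"az":-0.0025,"dx":0.16,"dy":0,"dz":0,"hand":-1},{"ax":0.0035,"ay":0.0015,"az":-0.0025,"dx":0.2,"dy":0,"dz":0,"hand":-1},{"ax":0.0035,"ay":0.0015,"az":-0.0025,"dx":0.24,"dy":0,"dz":0,"hand":-1},{"ax":0.0035,"ay":0.0015,"az":-0.0025,"dx":0.27,"dy":0,"dz":0.01,"hand":-1},{"ax":0.0035,"ay":0.0015,"az":-0.0025,"dx":0.28,"dy":0,"dz":0.03,"hand":-1},{"ax":0.0035,"ay":0.0015,"az":-0.0025,"dx":0.28,"dy":0,"dz":0.045,"hand":-1},{"ax":0.0035,"ay":0.0015,"az":-0.0025,"dx":0.28,"dy":0,"dz":0.045,"hand":-1},{"ax":0.0035,"ay":0.0015,"az":-0.0025,"dx":0.28,"dy":0,"dz":0.045,"hand":-1}]'

```text
time_s: 21.5
tcp_pos: [0.5404, 0.0229, 0.1757]
tool_rot: [-2.296, -2.14, 0.003]
force: [0.1, 0.2, 0.6]
gripper_width: 0.0001
```

```bash
python3 - <<'E'
from h import *
rep(-1,-2,25.5)
st=ctrl.sense(); a,d=optics.get_image('wrist'); K,T=cam('wrist',st); np.savez('w7.npz',a=a,d=d,K=K,T=T)
save('w7.png',cv2.resize(a[60:300,150:400],None,fx=2.4,fy=2.4,interpolation=cv2.INTER_CUBIC))
E
python3 rel.py w7.npz .0445
```

```text
t 21.5 tcp [0.5404 0.0229 0.1757] F [0.09 0.16 0.58] M [-0.039  0.    -0.008] w 0.0001
shift [-0.0035  0.0017  0.1182] turn [-0.0037 -0.0005  0.0035] q6 [0.04 0.05 0.03 1.55 0.   1.68]
in seat: tcp mm [ -2.3    1.42 143.68] F [0.08 0.16 0.58] M [-0.039 -0.003 -0.008]
flange_far (np.float64(0.29), np.float64(44.66), 71)
flange_left (np.float64(0.46), np.float64(-35.1), 45)
flange_right (np.float64(-1.53), np.float64(34.55), 33)
block_far (np.float64(-0.04), np.float64(69.16), 90)
block_left (np.float64(-0.36), np.float64(-48.1), 41)
block_right (np.float64(-0.07), np.float64(51.57), 41)
stop 753 [-16.8  46.5  19.1] [16.5 60.5 25. ] [-0.3 53.6 22.6]
dowL 168 [21.2 21.9 15.1] [46.  40.5 20.2] [40.1 28.  18.3]
dowR 152 [ 20.4 -41.1  15. ] [ 46.2 -22.2  20.9] [ 40.1 -27.9  18.1]
```

View pics/w7.png

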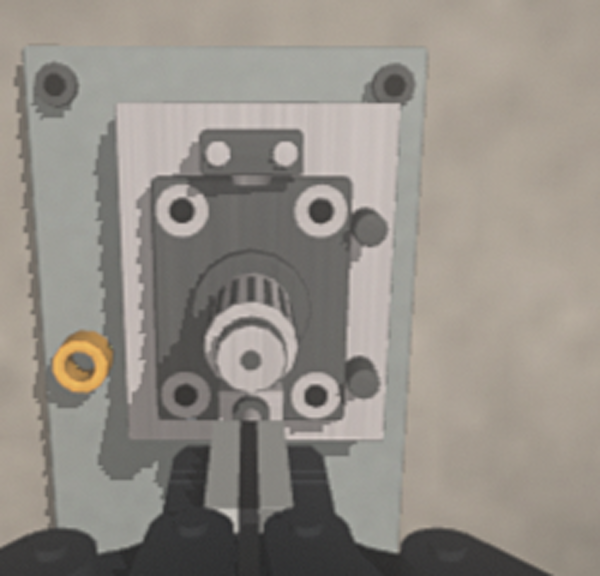

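The flange sits against both dowels at (368,228) and (362,377) and against the stop screw at (250,180). Its edges lie within 0.3 mm of the pressed-home reading, the foot is on the flange at (250,408), and the bush is undisturbed. Handing in.

```bash
python3 -c "
from h import *
print(ctrl.hand_in()); print(ctrl.sense()['time_s'])"
```

```text
the job is handed in; nothing more can be done
None
the job is handed in; nothing more can be done
```

I set the rectangular-flanged stub shaft on the block, slid it into the corner, pressed it home, let go and pushed the toggle clamp's handle down. The job was handed in at about 21.5 s; hand-in reports no verdict.

- **Press, clamp open:** the wrist sensor read 13.7 N toward the dowels with almost no twist, so about 6 to 7 N on each dowel. It read 7.7 N toward the stop. I held this for about 0.4 s. Friction takes some of that, so the contact forces are estimates. Earlier in the press the right dowel's share had been only about 4 N, so I turned the grip slightly to even it out.
- **After clamping:**
  - The flange edges measured within about 0.3 mm of the pressed-home reading. The side-edge angle fits in that last picture scattered from -1.5° to +0.5°, but the picture shows the flange square against both dowels.
  - The handle is level, its upper side 75 to 78 mm above the bench against 76 mm expected.
  - The foot looks seated on the flange, but I could not measure its force.
- **Oddity:** while I pressed the handle with up to 12.6 N it gave about 4 mm below level instead of meeting a hard stop. It read level again after I lifted off.
- **Other parts:** I never touched them. The bush looks undisturbed in the last picture, but I did not re-measure the rest.

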